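# Weigh out a lot of amethysts from the stone carousel

## Robot

A 7-joint arm with a two-finger parallel gripper is mounted at the origin on the work surface. World frame = base frame: x ahead of the robot, y to its left, z up, the work surface at z = 0. Lengths are in m, angles in rad, forces in N, time in s.
With the tool pointing down it reaches from about 0.425 to 0.925 m from the base axis. Payload 6.8 kg.
Tool frame: the origin (TCP) lies at the very end of the fingers, on their centre line; the grasp point (between the pads) lies 19 mm behind it; z points along the fingers, y is the direction in which the jaws open and shut (so a half turn about z gives the same grasp; the last joint's range is limited). The gripper opens to 85 mm and grips with 20 to 120 N. Pads are 22 mm wide; open, the fingers measure 114 mm over their backs; the gripper's body (76 mm by 85 mm) begins 54 mm behind the grasp point. The pads swing forward as they close: fully open they stand 13 mm farther back than shut.
Start: joints at [-1.299, 0.477, 0.022, 1.555, -0.011, 1.109, -0.083], TCP at [0.25, 0.627, 0.231] pointing down, gripper open.
Joint ranges: [-2.96, 2.96], [-0.34, 2.1], [-1.41, 1.46], [0.24, 2.44], [-1.37, 4.51], [0.17, 1.92], [-2.96, 2.96]. Speed limits (rad/s): [2.39, 2.39, 3.14, 3.14, 3.14, 3.14, 3.14].

## Interface

Orientations are given as a unit quaternion [w, x, y, z].
In Python, from station import bot gives the robot as it stands.
- The arm moves only by the tool move_arm, never from a script. Its argument "commands" is text: rows parted by semicolons, each of 7 numbers parted by spaces: the opening, from 0 (shut) to 1 (fully open), then the shift along the tool's x, y, z in cm, then the turn, a rotation vector about the tool's x, y, z in degrees. In form: gripper tx ty tz rx ry rz; .... A call has 1 to 12 rows; each row shifts and turns the commanded pose from where the row before left it, along the tool's axes as they then stand; what a row does not reach is not made up. A row lasts 1/12 s, in which the tool goes at most 41.7 mm and 7.16 degrees, less where a joint would pass 70% of its speed; a pose out of reach is approached as far as the arm can. A call with a gripper value outside its range is refused whole. The fingers move at their own pace and stop on an object; "force" is the grip in N (left out, the last holds). Time passes only in rows, so rows that do not move let the fingers close. It gives the time, the measured TCP pose, the force and the opening at its end, in the units of the state.
- bot.get_obs(): the state, without advancing time (a new reading comes with each control period).
- bot.read_camera(name): name is "scene" or "top" or "wrist"; returns a dict with "img" (420x560x3 uint8, red, green, blue), "K" (3x3 intrinsics, pixels), "rvec" (rotation vector, rad) and "tvec" (3), from world to camera coordinates, as OpenCV has them; the wrist camera has in their place "hand_eye" (4x4, takes a point from camera to tool coordinates, whose origin is the TCP and whose axes are the flange's). Camera axes: x right, y down, z forward; pixel columns grow to the right and rows downward; lengths in m; the calibration is good to about 2 mm. The wrist camera is an equidistant fisheye: a pixel r from the principal point sees the ray r / f radians off the axis. A picture is of the moment at which its call begins: read the wrist's pose just before it. There is no depth.
- bot.hand_in(): hands the job in, once; it reports no verdict.
The state is a dict: "t": time; "q": joint angles; "joint_vel": joint speeds; "joint_torque": joint torques, N m; "eef_pos": TCP position; "tool_rot": TCP orientation; "contact_force": force on the tool from outside, world axes, zero at the start; "torque": the same for the moment, N m; "gripper_width": opening from 0.0 (shut) to 1.0 (fully open).
Only numpy, scipy, OpenCV 4.12 (cv2) and the standard library are available. Lean on these libraries where they do the work, as an engineer would, in place of code of your own. Each camera call takes 0.05 s, during which the arm holds its last target. There are 200 camera calls.

## Task

Weigh out a five-stone lot of amethysts for setting: push the scale's bifold dust cover by its red tab until its two panels stand folded flat together, turn the carousel by its black knob until the amethyst bay squarely faces the front mark, and put amethysts on the pan until its pointer comes to the red mark (five stones). Every amethyst lying loose on the bench must be among them, the carousel supplying the rest; any amethysts not needed stay in their bay. Leave the cover folded, the other stones in the carousel and the tools on the bench where they are.

Things in the scene. Friction and masses are not known exactly. Their poses are not given: they have to be found in the camera images.
- carousel: fixed base of the carousel, origin on the hub axis at bench level, front mark (red) towards its own -x. A fixed clear hood plate on posts, top 57 mm above the bench, covers all of the wheel except the part more than 26 mm in front of the hub axis; it reaches 160 mm to each side of the hub and 176 mm behind it
- hub_grip (a point): the black bar knob on the hub, above the hood, which turns the wheel: 44 mm long (along this point's x), 14 mm wide, 28 mm high (from 16 mm below to 12 mm above this point). It turns both ways by more than a full turn, with light friction (0.06 N m), and stays where it is left
- bay_spot (a point): middle of the floor of the wheel's amethyst bay, 98 mm from the hub axis; turns with the wheel. The white wheel is 300 mm across, its floor 18 mm above the bench, with four quarter-circle bays parted by walls 12 mm high, 4 mm thick, and a rim 8 mm high. The amethysts start in a radial row 66, 98 and 130 mm from the hub axis
- front_spot (a point): fixed point at the same height, 98 mm from the hub axis towards the red front mark: the amethyst bay faces the front when bay_spot is here
- tab (a point): red upright tab on the sliding bar of the bifold dust cover over the scale: 44 mm wide (its x), 8 mm thick (its y), 36 mm high, the point at its centre. Pushed towards its own +y (under 8 N) the bar slides on the rails and the two 100 mm white panels fold up until they stand flat together behind the tab, tops 85 mm above this point; they stay where left
- cover_slide (a joint): travel of that bar in m: 0 at the start, with the cover spread over the pan, 0.188 fully folded, at a stop
- pan_centre (a point): centre of the upper face of the steel scale pan, moving with it: pan 150 mm along its x, 120 mm along its y, rim 8 mm high; axes as the tab's. The empty pan is 100 mm above the bench, in a housing with clear walls 6 mm outside it that end 124 mm above the bench; the housing reaches 95 mm from this point along x, 76 mm towards -y, 150 mm towards +y
- pan (a joint): how far the sprung pan is down, in m: 0 empty, about 0.005 more for each stone; the red mark on the scale is at 0.025 (five stones). A small red pointer on the pan moves along a white strip on the side away from the robot
- stray0_c (a point): a polished barrel-shaped purple amethyst stone, 22 mm across, 24 mm high, 25 g; the point is its centre, 12 mm above its flat foot; starts loose on the bench between carousel and scale, absent in some runs
- stray1_c (a point): a polished barrel-shaped purple amethyst stone, 22 mm across, 24 mm high, 25 g; the point is its centre, 12 mm above its flat foot; starts loose on the bench between carousel and scale, absent in some runs
- stray2_c (a point): a polished barrel-shaped purple amethyst stone, 22 mm across, 24 mm high, 25 g; the point is its centre, 12 mm above its flat foot; starts loose on the bench between carousel and scale, absent in some runs
- bay0_c (a point): a polished barrel-shaped purple amethyst stone, 22 mm across, 24 mm high, 25 g; the point is its centre, 12 mm above its flat foot; starts in the amethyst bay of the carousel
- bay1_c (a point): a polished barrel-shaped purple amethyst stone, 22 mm across, 24 mm high, 25 g; the point is its centre, 12 mm above its flat foot; starts in the amethyst bay of the carousel
- bay2_c (a point): a polished barrel-shaped purple amethyst stone, 22 mm across, 24 mm high, 25 g; the point is its centre, 12 mm above its flat foot; starts in the amethyst bay of the carousel
- citrine_c (a point): a polished barrel-shaped yellow citrine stone, 22 mm across, 24 mm high, 25 g; the point is its centre, 12 mm above its flat foot; in another bay, to be left there
- garnet_c (a point): a polished barrel-shaped red garnet stone, 22 mm across, 24 mm high, 25 g; the point is its centre, 12 mm above its flat foot; in another bay, to be left there
- peridot_c (a point): a polished barrel-shaped green peridot stone, 22 mm across, 24 mm high, 25 g; the point is its centre, 12 mm above its flat foot; in another bay, to be left there
- pusher: bystander: prong pusher with wooden mushroom handle and steel rod, 105 mm long, 30 mm high, lying on the bench
- ring_clamp: bystander: wooden ring clamp, 100 x 26 x 25 mm, lying on the bench
- wheel (a joint): angle of the carousel wheel in rad from its start, growing anticlockwise seen from above

How it is judged:
By the outcome, as a careful person would: the job done as asked, in the order asked, and still so for the second after the job is handed in, with the robot touching nothing.
Of stray0, stray1, stray2 only 2 to 3 are there at a start; the rules pass over those that are not, and their reading is None.
At some moment in a run one of stray0, stray1, stray2 may be knocked a few centimetres aside while the robot is not near it.
Once in a run the grip may slacken for a moment while it holds something.
It also fails if it takes over 210 s, if anything falls off the work surface, if the arm or the gripper's body presses on something with over 40 N, if the wrist force passes 120 N, or if a joint passes its speed limit or range.

## Working session

There is one attempt and no reset: what is moved stays moved. The work goes in short steps, Python scripts to look and compute and a tool call to move; the robot and the scene stay as the last step left them, time stands still between calls to the robot, and variables do not carry over. Pictures are saved under pics/ and viewed, about 12 in all and at most 16, crops included, and the job is handed in when it is done.

Besides the shell and the picture viewer there is one more tool, called as name(argument=value, ...) on one line, values as JSON. move_arm: Moves the arm, as the interface text tells. Its arguments: {"type":"object","properties":{"commands":{"type":"string"},"force":{"type":"number"}},"required":["commands"]}

```bash
ls; mkdir -p pics; python3 - <<'E'
from station import bot
import cv2,numpy as np
o=bot.get_obs();print({k:np.round(v,3) for k,v in o.items()})
ims=[]
for n in ("top","scene"):
    c=bot.read_camera(n);print(n,c["K"].tolist(),c["rvec"],c["tvec"])
    cv2.imwrite(f"pics/{n}0.png",c["img"][...,::-1])
    np.savez(f"pics/{n}0.npz",**c)
E
```

```text
pics
{'t': np.float64(0.0), 'q': array([-1.299,  0.478,  0.022,  1.556, -0.012,  1.109, -0.083]), 'joint_vel': array([-0.001, -0.002,  0.   ,  0.002, -0.   , -0.   ,  0.001]), 'joint_torque': array([-2.0000e-03, -5.9644e+01,  1.6070e+00, -2.8120e+01,  1.2000e-02,
        9.0000e-03,  0.0000e+00]), 'eef_pos': array([0.25 , 0.626, 0.23 ]), 'tool_rot': array([-0.   ,  0.189,  0.982, -0.001]), 'contact_force': array([-0.859,  0.59 , -0.427]), 'torque': array([0.016, 0.022, 0.008]), 'gripper_width': np.float64(0.999)}
top [[538.9352881339116, 0.0, 282.64813754333363], [0.0, 538.9352881339116, 210.71596120580003], [0.0, 0.0, 1.0]] [ 2.16618693 -2.10406337  0.20267723] [-0.07518032  0.54173107  1.15834161]
scene [[478.15436110712284, 0.0, 280.17684669845676], [0.0, 478.15436110712284, 207.89358055872464], [0.0, 0.0, 1.0]] [ 2.08069151  0.73720298 -0.39205346] [-0.36353046 -0.13625506  1.38123529]
```

View pics/top0.png

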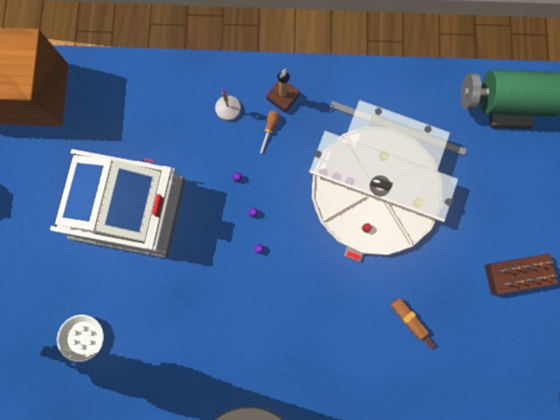

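View pics/scene0.png

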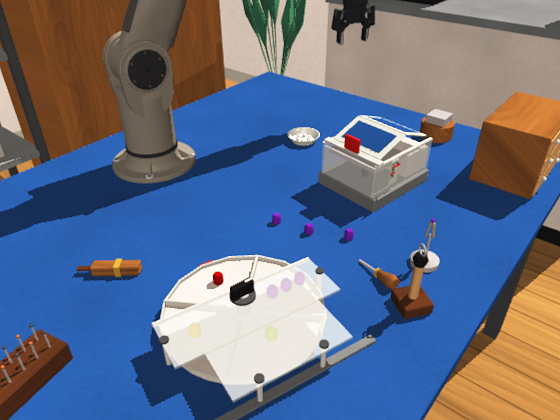

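The top view shows strays at (237,177), (253,212) and (259,249). The amethyst row is under the hood at (322..350,178), the hub knob at (380,185), the front mark at (354,256) and the tab at (157,205).

```bash
cat > h.py <<'E'
import cv2,numpy as np
from scipy.spatial.transform import Rotation as R
from station import bot
def quat(q): return R.from_quat([q[1],q[2],q[3],q[0]])
def ray(c,uv):
    M=cv2.Rodrigues(np.array(c["rvec"],float))[0]; t=np.array(c["tvec"]).ravel()
    d=M.T@np.linalg.inv(c["K"])@np.array([uv[0],uv[1],1.]); return -M.T@t,d
def atz(c,uv,z):
    o,d=ray(c,uv); return o+d*(z-o[2])/d[2]
def tri(c1,u1,c2,u2):
    o1,d1=ray(c1,u1);o2,d2=ray(c2,u2)
    s=np.linalg.lstsq(np.c_[d1,-d2],o2-o1,rcond=None)[0]
    a,b=o1+d1*s[0],o2+d2*s[1]; return (a+b)/2,np.linalg.norm(a-b)
def proj(c,p): return cv2.projectPoints(np.array(p,float).reshape(-1,1,3),np.array(c["rvec"],float),np.array(c["tvec"],float),c["K"],None)[0][:,0]
def blobs(img,h0,h1,smin=120,vmin=50,amin=8):
    H=cv2.cvtColor(img,cv2.COLOR_RGB2HSV)
    m=cv2.inRange(H,(h0,smin,vmin),(h1,255,255))
    n,l,s,ce=cv2.connectedComponentsWithStats(m)
    return [(np.round(ce[i],1).tolist(),int(s[i,4]),s[i,:4].tolist()) for i in range(1,n) if s[i,4]>=amin]
def local(p):
    "world point in tool axes, cm, relative to TCP"
    o=bot.get_obs(); return quat(o["tool_rot"]).inv().apply(np.array(p)-o["eef_pos"])*100
E
python3 - <<'E'
from h import *
C={n:dict(np.load(f"pics/{n}0.npz")) for n in("top","scene")}
for n in C:
    print(n,"purple",blobs(C[n]["img"],128,155,100,40)); print("red",blobs(C[n]["img"],0,4,180,80))
t=C["top"]
for b in blobs(t["img"],128,155,100,40): print(atz(t,b[0],.012).round(3))
a=cv2.resize(t["img"][90:270,290:480],None,fx=4,fy=4,interpolation=cv2.INTER_CUBIC)[:600]
b=cv2.resize(t["img"][140:265,45:195],None,fx=5,fy=5,interpolation=cv2.INTER_CUBIC)[:600]
a=cv2.resize(t["img"][90:270,290:480],(400,380)); b=cv2.resize(t["img"][140:265,45:195],(400,333))
s=C["scene"]["img"]
a2=cv2.resize(s[250:400,150:350],(400,300));b2=cv2.resize(s[105:205,310:440],(390,300))
o=np.zeros((600,800,3),np.uint8);o[:300,:400]=cv2.resize(t["img"][100:260,290:470],(400,300));o[:300,400:]=cv2.resize(t["img"][140:260,45:195],(400,300))
o[300:,:400]=a2;o[300:,400:790]=b2
cv2.imwrite("pics/z.png",o[...,::-1])
E
```

```text
top purple [([223.4, 90.6], 13, [222, 89, 4, 4]), ([236.5, 176.7], 59, [233, 173, 8, 9]), ([252.5, 211.9], 59, [249, 208, 8, 9]), ([258.2, 248.4], 58, [254, 244, 9, 9])]
red [([156.0, 204.4], 59, [153, 195, 7, 20]), ([366.6, 227.0], 25, [364, 225, 6, 5]), ([353.0, 255.0], 46, [347, 252, 13, 7])]
scene purple [([276.2, 218.3], 85, [272, 213, 9, 12]), ([432.6, 220.2], 12, [431, 219, 4, 4]), ([308.8, 228.5], 91, [305, 223, 9, 12]), ([348.7, 234.1], 95, [344, 228, 10, 13])]
red [([351.7, 143.6], 193, [345, 135, 15, 18]), ([396.8, 164.6], 8, [394, 163, 6, 4]), ([214.5, 274.6], 14, [213, 272, 6, 8])]
[0.838 0.09  0.012]
[0.627 0.05  0.012]
[0.545 0.01  0.012]
[ 0.461 -0.007  0.012]
```

View pics/z.png

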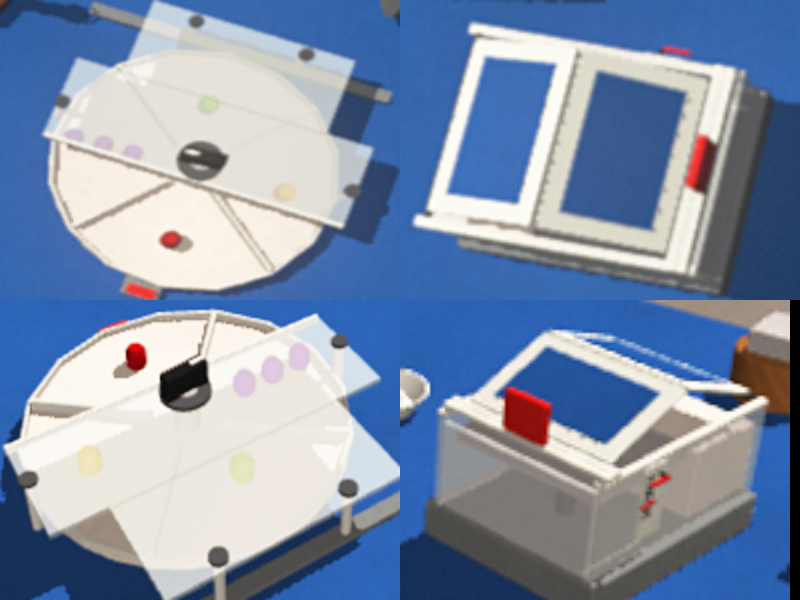

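```bash
python3 - <<'E'
from h import *
C={n:dict(np.load(f"pics/{n}0.npz")) for n in("top","scene")}
t,s=C["top"],C["scene"]
def T(n,u,v): p,e=tri(t,u,s,v);print(n,p.round(4),"err",round(e,4));return p
T("tab",(156,204.4),(351.7,143.6))
k=T("knob",(381.4,185.3),(242,290))
B=[T("bay",u,v) for u,v in zip([(323.8,172.5),(336.8,176.8),(349.9,181.1)],[(272,291),(286,284.5),(299.5,278)])]
for u,v in zip([(236.5,176.7),(252.5,211.9),(258.2,248.4)],[(348.7,234.1),(308.8,228.5),(276.2,218.3)]):T("stray",u,v)
print("mark",m:=atz(t,(353,255),.018))
# housing corner edges at top z=.124ish
Z=lambda x,y:(45+x*150/400,140+y*120/300)
for z in (.124,.13): print("rails",[atz(t,Z(*p),z).round(3) for p in ((470,30),(742,70),(416,222),(690,272))])
# stones as on z=.03
print([atz(t,u,.03).round(3) for u in [(323.8,172.5),(336.8,176.8),(349.9,181.1),(366.6,227)]])
Zt=lambda x,y:(290+x*180/400,100+y*160/300)
print("walls z=.03",[atz(t,Zt(*p),.03).round(3) for p in ((78,225),(170,187),(270,268),(215,193),(120,68),(330,140))])
print("hood edge",[atz(t,Zt(*p),.057).round(3) for p in ((43,136),(345,226),(372,148),(78,58),(152,0),(355,62))])
print("knob ends",[atz(t,Zt(*p),.085).round(3) for p in ((182,158),(225,160))])
E
```

```text
tab [0.5303 0.2009 0.145 ] err 0.0034
knob [ 0.605  -0.276   0.0698] err 0.003
bay [ 0.6253 -0.1738  0.0082] err 0.0555
bay [ 0.631  -0.1818  0.0282] err 0.0014
bay [ 0.6368 -0.1915  0.0523] err 0.0553
stray [0.6282 0.0502 0.0085] err 0.0001
stray [0.5458 0.0098 0.0091] err 0.0002
stray [ 0.4618 -0.0063  0.0088] err 0.0004
mark [ 0.45199553 -0.2220383   0.018     ]
rails [array([0.653, 0.076, 0.124]), array([ 0.625, -0.142,  0.124]), array([0.487, 0.11 , 0.124]), array([ 0.451, -0.104,  0.124])]
rails [array([0.652, 0.075, 0.13 ]), array([ 0.624, -0.142,  0.13 ]), array([0.486, 0.109, 0.13 ]), array([ 0.451, -0.104,  0.13 ])]
[array([ 0.639, -0.152,  0.03 ]), array([ 0.63 , -0.182,  0.03 ]), array([ 0.621, -0.212,  0.03 ]), array([ 0.515, -0.251,  0.03 ])]
walls z=.03 [array([ 0.529, -0.156,  0.03 ]), array([ 0.578, -0.251,  0.03 ]), array([ 0.482, -0.353,  0.03 ]), array([ 0.572, -0.297,  0.03 ]), array([ 0.728, -0.198,  0.03 ]), array([ 0.643, -0.417,  0.03 ])]
hood edge [array([ 0.631, -0.117,  0.057]), array([ 0.531, -0.422,  0.057]), array([ 0.627, -0.452,  0.057]), array([ 0.73 , -0.151,  0.057]), array([ 0.807, -0.227,  0.057]), array([ 0.735, -0.437,  0.057])]
knob ends [array([ 0.602, -0.253,  0.085]), array([ 0.601, -0.296,  0.085])]
```

```bash
cat >> h.py <<'E'
def down(yaw,tilt=0):
    """tool y at yaw deg (world), z down; then tilted so the fingers point towards +y(tool) by tilt deg"""
    a=np.deg2rad(yaw); y=np.array([np.cos(a),np.sin(a),0]); z=np.array([0,0,-1.]); x=np.cross(y,z)
    return R.from_matrix(np.c_[x,y,z])*R.from_rotvec([-np.deg2rad(tilt),0,0])
def plan(pos,rot=None):
    o=bot.get_obs(); r0=quat(o["tool_rot"]); d=np.array(pos)-o["eef_pos"]
    print("at",o["eef_pos"].round(4),"z",r0.apply([0,0,1]).round(3),"yaw",np.rad2deg(np.arctan2(*r0.apply([0,1,0])[1::-1])).round(1))
    print("shift now(cm)",(r0.inv().apply(d)*100).round(2))
    if rot is not None: print("turn",np.rad2deg((r0.inv()*rot).as_rotvec()).round(2),"shift after turn",(rot.inv().apply(d)*100).round(2))
E
python3 - <<'E'
from h import *
C={n:dict(np.load(f"pics/{n}0.npz")) for n in("top","scene")}
t,s=C["top"],C["scene"]
Z=lambda x,y:(45+x*150/400,140+y*120/300)
P=[atz(t,Z(*p),.13)[:2] for p in ((70,30),(342,70),(16,222),(290,272))]
print(np.round(P,3)); 
for a,b in((1,0),(3,2),(3,1),(2,0)): d=P[b]-P[a];print(np.rad2deg(np.arctan2(d[1],d[0])),np.hypot(*d))
yaw=98.; u=np.array([np.cos(np.radians(yaw)),np.sin(np.radians(yaw)),0])
tab=np.array([.530,.201,.145])
pre=tab-u*.06; pre[2]=.26
plan(pre,down(yaw,35)); print(pre)
E
```

```text
[[0.641 0.391]
 [0.614 0.175]
 [0.477 0.417]
 [0.442 0.204]]
82.66086033443197 0.21869332790187831
80.67983088948053 0.21638250226781797
-9.611061242212726 0.17421521474705695
-8.874737813731999 0.1666580840322313
at [0.2501 0.6264 0.2304] z [-0.001 -0.002 -1.   ] yaw 68.2
shift now(cm) [-44.75 -34.34  -2.89]
turn [-34.29   9.07 -28.83] shift after turn [-21.8  -40.92 -32.26]
[0.53835039 0.14158392 0.26      ]
```

```bash
python3 - <<'E'
from h import *
yaw=81.; u=np.array([np.cos(np.radians(yaw)),np.sin(np.radians(yaw)),0])
pre=np.array([.530,.201,.145])-u*.07; pre[2]=.33
plan(pre,down(yaw,35)); print(pre)
E
```

```text
at [0.2501 0.6264 0.2304] z [-0.001 -0.002 -1.   ] yaw 68.2
shift now(cm) [-43.32 -35.97  -9.89]
turn [-34.95   3.89 -12.37] shift after turn [-34.3  -30.85 -33.76]
[0.51904959 0.13186182 0.33      ]
```

move_arm(commands="0 0 0 -3.3 0 0 0;0 0 0 -3.3 0 0 0;0 0 0 -3.3 0 0 0;0 -3.094 -2.569 0 0 0 0;0 -3.094 -2.569 0 0 0 0;0 -3.094 -2.569 0 0 0 0;0 -3.094 -2.569 0 0 0 0;0 -3.094 -2.569 0 0 0 0;0 -3.094 -2.569 0 0 0 0;0 -3.094 -2.569 0 0 0 0", force=40)

```text
t: 0.93
eef_pos: [0.3851, 0.3775, 0.33]
tool_rot: [-0.0, 0.189, 0.982, -0.0]
contact_force: [0.2, 0.0, -0.4]
gripper_width: 0.0
```

move_arm(commands="0 -3.094 -2.569 0 0 0 0;0 -3.094 -2.569 0 0 0 0;0 -3.094 -2.569 0 0 0 0;0 -3.094 -2.569 0 0 0 0;0 -3.094 -2.569 0 0 0 0;0 -3.094 -2.569 0 0 0 0;0 -3.094 -2.569 0 0 0 0")

```text
t: 1.52
eef_pos: [0.5195, 0.1303, 0.3302]
tool_rot: [-0.0, 0.189, 0.982, 0.0]
contact_force: [0.7, -0.3, -0.1]
gripper_width: 0.001
```

move_arm(commands="0 0 0 0 -5.83 .65 -2.06;0 0 0 0 -5.83 .65 -2.06;0 0 0 0 -5.83 .65 -2.06;0 0 0 0 -5.83 .65 -2.06;0 0 0 0 -5.83 .65 -2.06;0 0 0 0 -5.83 .65 -2.06;0 0 0 0 0 0 0;0 0 0 0 0 0 0")

```text
t: 2.18
eef_pos: [0.5189, 0.1308, 0.3292]
tool_rot: [0.023, 0.077, 0.951, 0.299]
contact_force: [0.9, 0.5, -0.2]
gripper_width: 0.003
```

```bash
python3 - <<'E'
from h import *
yaw=81.; u=np.array([np.cos(np.radians(yaw)),np.sin(np.radians(yaw)),0])
pre=np.array([.530,.201,.143])-u*.045
plan(pre,down(yaw,35))
c=bot.read_camera("top"); s=bot.read_camera("scene")
print(blobs(c["img"],128,155,100,40),blobs(c["img"],0,4,180,80),blobs(s["img"],0,4,180,80))
o=np.hstack([cv2.resize(c["img"][130:290,40:300],(400,246)),cv2.resize(s["img"][60:240,260:480],(400,246))])
cv2.imwrite("pics/p4.png",o[...,::-1])
E
```

```text
at [0.5189 0.1308 0.3292] z [ 0.09   0.566 -0.82 ] yaw 80.6
shift now(cm) [-0.05 -8.53 16.76]
turn [-0.05 -0.   -0.32] shift after turn [ 0.   -8.54 16.75]
[([223.4, 90.6], 13, [222, 89, 4, 4])] [([156.1, 204.3], 63, [153, 195, 7, 20]), ([366.3, 227.1], 28, [363, 225, 7, 5])] [([351.7, 143.6], 193, [345, 135, 15, 18]), ([396.8, 164.6], 8, [394, 163, 6, 4]), ([214.1, 274.8], 10, [213, 272, 5, 8]), ([220.9, 281.1], 10, [218, 277, 5, 8])]
```

View pics/p4.png

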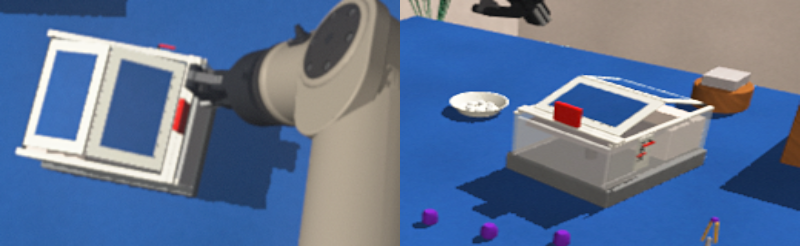

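move_arm(commands="0 0 -1.7 3.35 0 0 0;0 0 -1.7 3.35 0 0 0;0 0 -1.7 3.35 0 0 0;0 0 -1.7 3.35 0 0 0;0 0 -1.7 3.35 0 0 0;0 0 0 0 0 0 0;0 0 .82 .57 0 0 0;0 0 .82 .57 0 0 0;0 0 .82 .57 0 0 0;0 0 .82 .57 0 0 0")

```text
t: 3.12
eef_pos: [0.5314, 0.1996, 0.1474]
tool_rot: [0.026, 0.074, 0.95, 0.301]
contact_force: [-0.4, -1.9, 2.4]
gripper_width: 0.001
```

move_arm(commands="0 0 .82 .57 0 0 0;0 0 .82 .57 0 0 0;0 0 .82 .57 0 0 0;0 0 .82 .57 0 0 0;0 0 .82 .57 0 0 0;0 0 .82 .57 0 0 0;0 0 .82 .57 0 0 0;0 0 .82 .57 0 0 0")

```text
t: 3.78
eef_pos: [0.5422, 0.2782, 0.1449]
tool_rot: [0.024, 0.075, 0.95, 0.301]
contact_force: [-0.3, -1.5, 1.1]
gripper_width: 0.001
```

```bash
python3 - <<'E'
from h import *
o=bot.get_obs(); print(o["eef_pos"],o["contact_force"])
c=bot.read_camera("top"); s=bot.read_camera("scene")
print(blobs(c["img"],0,4,180,80),blobs(s["img"],0,4,180,80))
E
```

```text
[0.54223001 0.27818526 0.14493027] [-0.27943412 -1.53801553  1.08141728]
[([110.9, 202.4], 24, [109, 199, 5, 7]), ([366.3, 227.1], 28, [363, 225, 7, 5])] [([379.9, 133.4], 88, [373, 126, 12, 15]), ([396.8, 164.6], 8, [394, 163, 6, 4])]
```

move_arm(commands="0 0 .82 .57 0 0 0;0 0 .82 .57 0 0 0;0 0 .82 .57 0 0 0;0 0 .82 .57 0 0 0;0 0 .82 .57 0 0 0;0 0 .82 .57 0 0 0;0 0 .82 .57 0 0 0;0 0 .41 .29 0 0 0")

```text
t: 4.55
eef_pos: [0.5538, 0.3533, 0.1457]
tool_rot: [0.024, 0.074, 0.95, 0.301]
contact_force: [0.2, -0.1, -0.3]
gripper_width: 0.002
```

move_arm(commands="0 0 .41 .29 0 0 0;0 0 .41 .29 0 0 0;0 0 .25 .17 0 0 0;0 0 0 0 0 0 0")

```text
t: 4.88
eef_pos: [0.5559, 0.365, 0.1456]
tool_rot: [0.024, 0.074, 0.95, 0.301]
contact_force: [0.7, -1.3, -0.4]
gripper_width: 0.001
```

move_arm(commands="0 0 .25 .17 0 0 0;0 0 .25 .17 0 0 0;0 0 0 0 0 0 0")

```text
t: 5.13
eef_pos: [0.557, 0.3707, 0.1458]
tool_rot: [0.024, 0.075, 0.95, 0.301]
contact_force: [0.1, 0.1, -0.2]
gripper_width: 0.004
```

move_arm(commands="0 0 .25 .17 0 0 0;0 0 .25 .17 0 0 0;0 0 0 0 0 0 0")

```text
t: 5.38
eef_pos: [0.558, 0.3745, 0.1455]
tool_rot: [0.024, 0.075, 0.951, 0.3]
contact_force: [-3.1, -5.5, 3.0]
gripper_width: 0.002
```

```bash
python3 - <<'E'
from h import *
o=bot.get_obs(); print(o["eef_pos"],o["contact_force"])
c=bot.read_camera("top"); s=bot.read_camera("scene")
print(blobs(c["img"],0,4,180,80),blobs(s["img"],0,4,180,80))
o=np.hstack([cv2.resize(c["img"][130:290,20:280],(400,246)),cv2.resize(s["img"][60:240,260:480],(400,246))])
cv2.imwrite("pics/p5.png",o[...,::-1])
E
```

```text
[0.55802967 0.37450997 0.14550259] [-3.05999393 -5.45096426  2.95830124]
[([63.2, 193.9], 9, [62, 192, 3, 5]), ([366.5, 226.9], 25, [364, 225, 6, 5]), ([355.3, 255.6], 27, [351, 253, 9, 6])] [([403.4, 123.0], 76, [396, 116, 12, 14]), ([396.8, 164.6], 8, [394, 163, 6, 4]), ([214.6, 274.1], 10, [213, 272, 6, 7]), ([221.5, 280.4], 8, [220, 277, 3, 7])]
```

View pics/p5.png

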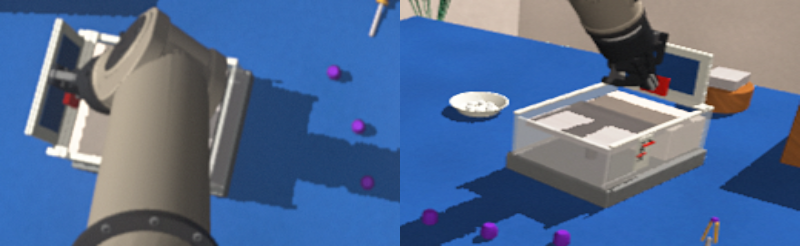

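move_arm(commands="0 0 .25 .17 0 0 0;0 0 .25 .17 0 0 0;0 0 0 0 0 0 0;0 0 0 0 0 0 0")

```text
t: 5.82
eef_pos: [0.5584, 0.3752, 0.1453]
tool_rot: [0.023, 0.077, 0.951, 0.299]
contact_force: [-15.4, -27.6, 20.6]
gripper_width: -0.002
```

move_arm(commands="0 0 -1.64 -1.14 0 0 0;0 0 -1.64 -1.14 0 0 0;0 0 -1.64 -1.14 0 0 0;0 0 1.9 -2.7 0 0 0;0 0 1.9 -2.7 0 0 0;0 0 1.9 -2.7 0 0 0;0 0 1.9 -2.7 0 0 0;0 0 1.9 -2.7 0 0 0;0 0 1.9 -2.7 0 0 0")

```text
t: 6.57
eef_pos: [0.5492, 0.3227, 0.3454]
tool_rot: [0.024, 0.075, 0.95, 0.301]
contact_force: [-0.2, -0.1, -0.2]
gripper_width: 0.002
```

```bash
python3 - <<'E'
from h import *
print(bot.get_obs()["q"].round(3))
plan([.52,-.05,.33],down(1.))
plan([.604,-.276,.33],down(1.))
c=bot.read_camera("scene");cv2.imwrite("pics/p6.png",cv2.resize(c["img"][60:240,260:480],(660,540))[...,::-1])
print(blobs(c["img"],0,4,180,80))
E
```

```text
[-0.669  0.2    0.346  1.838 -0.767  0.945  1.485]
at [0.5492 0.3227 0.3454] z [ 0.091  0.568 -0.818] yaw 81.0
shift now(cm) [ -2.96 -31.37 -20.19]
turn [ 29.18 -24.45  77.29] shift after turn [-37.22  -3.57   1.54]
at [0.5492 0.3227 0.3454] z [ 0.091  0.568 -0.818] yaw 81.0
shift now(cm) [-14.8  -48.55 -32.27]
turn [ 29.18 -24.45  77.29] shift after turn [-59.96   4.44   1.54]
[([399.6, 121.2], 180, [392, 113, 16, 17]), ([396.8, 164.6], 8, [394, 163, 6, 4]), ([214.5, 274.5], 11, [213, 272, 6, 8])]
```

View pics/p6.png

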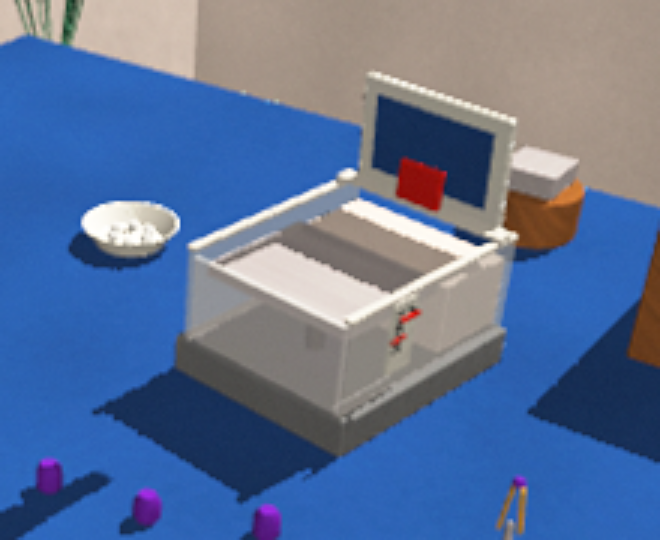

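move_arm(commands="0 0 0 0 2.245 -1.881 5.945;0 0 0 0 2.245 -1.881 5.945;0 0 0 0 2.245 -1.881 5.945;0 0 0 0 2.245 -1.881 5.945;0 0 0 0 2.245 -1.881 5.945;0 0 0 0 2.245 -1.881 5.945;0 0 0 0 2.245 -1.881 5.945;0 0 0 0 2.245 -1.881 5.945;0 0 0 0 2.245 -1.881 5.945;0 0 0 0 2.245 -1.881 5.945;0 0 0 0 2.245 -1.881 5.945;0 0 0 0 2.245 -1.881 5.945")

```text
t: 7.62
eef_pos: [0.5489, 0.3237, 0.3436]
tool_rot: [0.002, 0.664, 0.747, 0.024]
contact_force: [-0.1, 0.4, -0.1]
gripper_width: 0.003
```

move_arm(commands="1 0 0 0 2.245 -1.881 5.945;1 -4 .3 0 0 0 0;1 -4 .3 0 0 0 0;1 -4 .3 0 0 0 0;1 -4 .3 0 0 0 0;1 -4 .3 0 0 0 0;1 -4 .3 0 0 0 0;1 -4 .3 0 0 0 0;1 -4 .3 0 0 0 0;1 -4 .3 0 0 0 0;1 -4 .3 0 0 0 0;1 -4 .3 0 0 0 0")

```text
t: 8.62
eef_pos: [0.5902, -0.1179, 0.3436]
tool_rot: [-0.0, 0.7, 0.714, 0.0]
contact_force: [0.6, 1.0, -0.1]
gripper_width: 0.998
```

move_arm(commands="1 -4 .3 0 0 0 0;1 -4 .3 0 0 0 0;1 -4 .3 0 0 0 0;1 -4 .3 0 0 0 0;1 0 0 0 0 0 0")

```text
t: 9.03
eef_pos: [0.6021, -0.2862, 0.3435]
tool_rot: [0.002, 0.705, 0.709, -0.002]
contact_force: [-1.4, -0.5, -0.1]
gripper_width: 1.0
```

```bash
cat >> h.py <<'E'
def wrist():
    o=bot.get_obs(); c=bot.read_camera("wrist"); r=quat(o["tool_rot"]).as_matrix(); T=np.eye(4);T[:3,:3]=r;T[:3,3]=o["eef_pos"]
    c["T"]=T@np.array(c["hand_eye"]); return c
def watz(c,uv,z):
    K=np.array(c["K"]); v=(np.array(uv,float)-K[:2,2])/K[0,0]; th=np.linalg.norm(v)
    d=np.r_[v/max(th,1e-9)*np.sin(th),np.cos(th)]; d=c["T"][:3,:3]@d; o=c["T"][:3,3]
    return o+d*(z-o[2])/d[2]
def wproj(c,p):
    q=np.linalg.inv(c["T"])@np.r_[p,1]; th=np.arctan2(np.hypot(q[0],q[1]),q[2]); K=np.array(c["K"])
    return K[:2,2]+K[0,0]*th*q[:2]/np.hypot(q[0],q[1])
E
python3 - <<'E'
from h import *
c=wrist(); np.savez("pics/w7.npz",**c); print(c["K"],c["hand_eye"])
print(bot.get_obs()["q"].round(2)); plan([.604,-.276,.16],down(1.))
cv2.imwrite("pics/w7.png",c["img"][...,::-1])
t=bot.read_camera("top"); print(blobs(t["img"],128,155,100,40))
E
```

```text
[[325.1922621    0.         275.52760647]
 [  0.         325.1922621  207.71319673]
 [  0.           0.           1.        ]] [[ 8.13688489e-04 -9.47191295e-01 -3.20668034e-01  8.17020695e-02]
 [ 9.99999626e-01  6.76469148e-04  5.39319413e-04  3.44203428e-04]
 [-2.93916621e-04 -3.20668353e-01  9.47191491e-01 -1.43066540e-01]
 [ 0.00000000e+00  0.00000000e+00  0.00000000e+00  1.00000000e+00]]
[-0.18  0.47  0.78  1.47 -0.33  1.34  0.63]
at [ 0.6032 -0.2822  0.3434] z [-0.001 -0.003 -1.   ] yaw 0.5
shift now(cm) [ 0.67  0.11 18.33]
turn [-0.06  0.17 -0.46] shift after turn [ 0.62  0.09 18.34]
[([223.4, 90.6], 13, [222, 89, 4, 4]), ([236.5, 176.7], 59, [233, 173, 8, 9]), ([252.5, 211.9], 59, [249, 208, 8, 9]), ([258.2, 248.3], 57, [254, 244, 9, 9])]
```

View pics/w7.png

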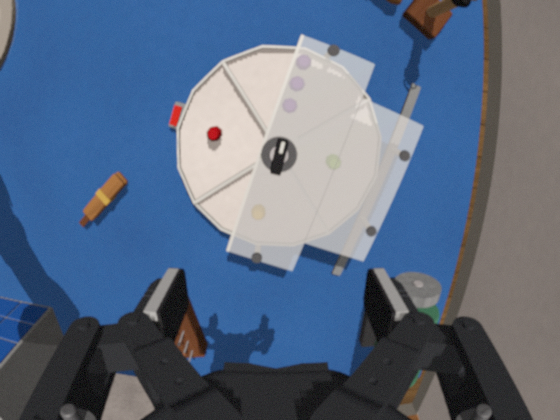

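```bash
python3 - <<'E'
from h import *
c=dict(np.load("pics/w7.npz"))
w=lambda u,v,z:watz(c,(u,v),z)[:2]
ang=lambda d:np.rad2deg(np.arctan2(d[1],d[0])).round(1)
st=[w(303,63,.03),w(297,84,.03),w(290,105,.03)]; print(np.round(st,4)); d=st[0]-st[2];print("row",ang(d),np.hypot(*d)); hub=st[1]-d/np.hypot(*d)*.098; print("hub",hub)
print("hub top",w(279,154,.08),w(279,154,.057),"mark",m:=w(176,116,.018),ang(m-hub))
a=[ang(w(222,66,.03)-w(262,135,.03)),ang(w(197,204,.03)-w(255,167,.03))];print("walls",a)
print("hood edge",ang(w(301,36,.057)-w(228,250,.057)))
print("garnet",ang(w(214,134,.03)-hub))
im=cv2.resize(c["img"][115:195,235:325],(720,640),interpolation=cv2.INTER_CUBIC)[:600]
cv2.imwrite("pics/k8.png",im[...,::-1])
E
```

```text
[[ 0.6389 -0.1512]
 [ 0.631  -0.1812]
 [ 0.6217 -0.2109]]
row 73.9 0.06205828880008701
hub [ 0.60389125 -0.27535068]
hub top [ 0.60663978 -0.27209508] [ 0.60689603 -0.27596883] mark [ 0.45592285 -0.22402285] 160.9
walls [np.float64(119.4), np.float64(-147.5)]
hood edge 71.4
garnet 164.9
```

View pics/k8.png

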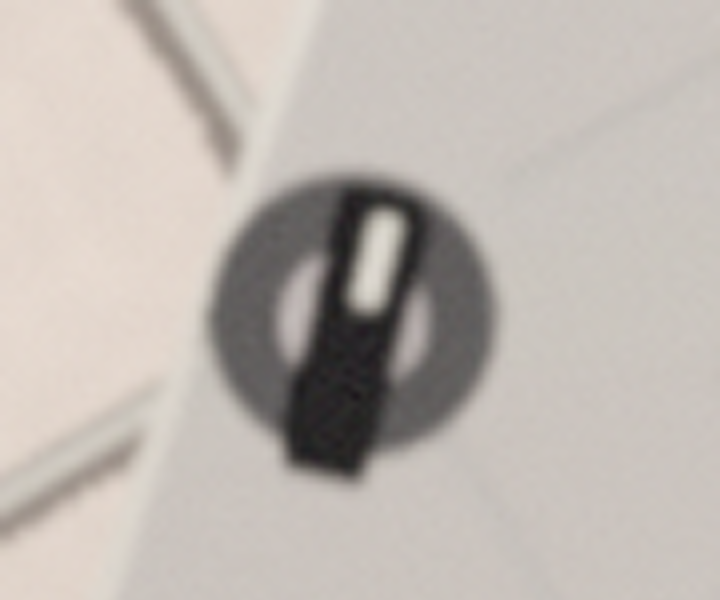

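```bash
python3 - <<'E'
from h import *
c=dict(np.load("pics/w7.npz"))
f=lambda x,y,z:watz(c,(235+x/8,115+y/8),z)[:2]
ang=lambda d:np.rad2deg(np.arctan2(d[1],d[0])).round(1)
for z in(.08,.087): print(ang(f(385,215,z)-f(365,310,z)), ang(f(380,195,z)-f(350,375,z)), "edges",ang(f(425,210,z)-f(390,375,z)),ang(f(340,200,z)-f(312,355,z)),"mid",(f(380,195,z)+f(350,375,z))/2,np.hypot(*(f(380,195,z)-f(350,375,z))))
for y in (-15,-16,-17): plan([.604,-.2755,.16],down(y))
E
```

```text
78.9 81.3 edges 79.0 80.4 mid [ 0.60862811 -0.26782669] 0.029192330578441318
78.9 81.3 edges 79.0 80.4 mid [ 0.60851585 -0.2667213 ] 0.02868917035450694
at [ 0.6043 -0.2787  0.3432] z [-0.001 -0.001 -1.   ] yaw 0.8
shift now(cm) [ 3.400e-01 -1.000e-02  1.832e+01]
turn [-0.04  0.05 15.78] shift after turn [ 0.3  -0.11 18.32]
at [ 0.6043 -0.2787  0.3432] z [-0.001 -0.001 -1.   ] yaw 0.8
shift now(cm) [ 3.400e-01 -1.000e-02  1.832e+01]
turn [-0.03  0.05 16.78] shift after turn [ 0.3  -0.12 18.32]
at [ 0.6043 -0.2787  0.3432] z [-0.001 -0.001 -1.   ] yaw 0.8
shift now(cm) [ 3.400e-01 -1.000e-02  1.832e+01]
turn [-0.03  0.05 17.78] shift after turn [ 0.3  -0.12 18.32]
```

move_arm(commands="1 .3 0 0 0 0 6.4;1 0 0 0 0 0 6.4;1 0 0 4 0 0 0;1 0 0 4 0 0 0;1 0 0 4 0 0 0;1 0 0 4 0 0 0;1 0 0 2 0 0 0;1 0 0 0 0 0 0;1 0 0 0 0 0 0")

```text
t: 9.88
eef_pos: [0.6054, -0.2713, 0.1631]
tool_rot: [-0.001, 0.775, 0.632, -0.0]
contact_force: [-0.2, -0.4, 0.9]
gripper_width: 0.998
```

```bash
python3 - <<'E'
from h import *
plan([.604,-.2755,.065],down(-12))
c=wrist(); cv2.imwrite("pics/w9.png",c["img"][...,::-1]); print(wproj(c,[.604,-.2755,.087]))
E
```

```text
at [ 0.6054 -0.2713  0.1631] z [-0.002  0.001 -1.   ] yaw -11.6
shift now(cm) [-0.45 -0.03  9.81]
turn [-0.1  -0.04  0.36] shift after turn [-0.44 -0.05  9.81]
[274.1491736  223.53896429]
```

View pics/w9.png

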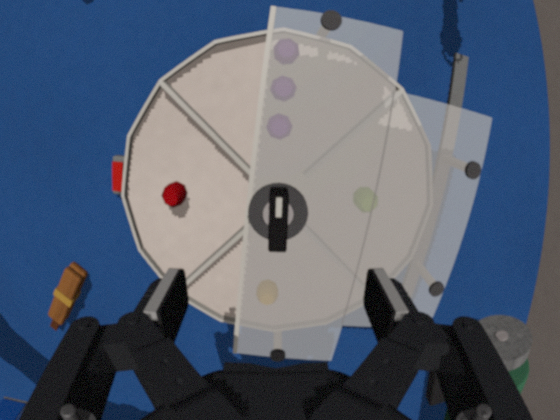

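move_arm(commands="1 -.3 .25 0 0 0 0;1 0 0 3 0 0 0;1 0 0 3 0 0 0;1 0 0 2.5 0 0 0;1 0 0 1.3 0 0 0;.15 0 0 0 0 0 0;.15 0 0 0 0 0 0;.15 0 0 0 0 0 0;.15 0 0 0 0 0 0;.05 0 0 0 0 0 0;.05 0 0 0 0 0 0;.05 0 0 0 0 0 0", force=40)

```text
t: 10.93
eef_pos: [0.6056, -0.2767, 0.0668]
tool_rot: [-0.001, 0.776, 0.631, -0.0]
contact_force: [-6.0, 1.7, 8.0]
gripper_width: 0.154
```

move_arm(commands=".05 0 0 0 0 0 0;.05 0 0 0 0 0 0;.05 0 0 0 0 0 -2;.05 0 0 0 0 0 -4;.05 0 0 0 0 0 -4;.05 0 0 0 0 0 -4;.05 0 0 0 0 0 -4")

```text
t: 11.52
eef_pos: [0.6061, -0.2768, 0.0668]
tool_rot: [-0.001, 0.667, 0.745, -0.0]
contact_force: [-4.5, 1.5, 6.7]
gripper_width: 0.155
```

move_arm(commands=".05 0 0 0 0 0 -5.5;.05 0 0 0 0 0 -5.5;.05 0 0 0 0 0 -5.5;.05 0 0 0 0 0 -5.5;.05 0 0 0 0 0 -5.5;.05 0 0 0 0 0 -5.5;.05 0 0 0 0 0 -5.5;.05 0 0 0 0 0 -5.5;.05 0 0 0 0 0 -5.5;.05 0 0 0 0 0 -5.5;.05 0 0 0 0 0 -5.5;.05 0 0 0 0 0 -5.5")

```text
t: 12.52
eef_pos: [0.6074, -0.2757, 0.0668]
tool_rot: [0.0, 0.152, 0.988, 0.001]
contact_force: [-0.8, 4.1, 4.7]
gripper_width: 0.155
```

move_arm(commands=".05 0 0 0 0 0 0;.05 0 0 0 0 0 0")

```text
t: 12.68
eef_pos: [0.6074, -0.2758, 0.0668]
tool_rot: [0.0, 0.155, 0.988, 0.001]
contact_force: [-1.6, 3.5, 6.3]
gripper_width: 0.152
```

```bash
python3 - <<'E'
from h import *
plan([.604,-.2755,.065]); print(bot.get_obs()["gripper_width"],bot.get_obs()["q"].round(2))
c=wrist(); cv2.imwrite("pics/w10.png",c["img"][...,::-1]); np.savez("pics/w10.npz",**c)
print(blobs(c["img"],125,155,60,40),blobs(c["img"],0,4,150,60))
s=bot.read_camera("scene"); np.savez("pics/s10.npz",**s); print(blobs(s["img"],125,155,60,40))
E
```

```text
at [ 0.6074 -0.2758  0.0668] z [ 0.001  0.001 -1.   ] yaw 72.2
shift now(cm) [ 0.33 -0.08  0.18]
0.15223017203741096 [ 0.14  0.66  0.27  1.71 -0.23  0.8   1.78]
[([280.5, 15.7], 1109, [261, 0, 40, 35]), ([278.4, 70.0], 1130, [259, 51, 40, 39]), ([273.9, 128.8], 1102, [255, 110, 39, 38])] []
[([276.1, 218.4], 91, [272, 213, 9, 12]), ([432.9, 220.5], 15, [431, 219, 5, 4]), ([308.8, 228.6], 92, [305, 223, 9, 12]), ([348.6, 234.0], 99, [344, 228, 10, 13]), ([221.9, 271.1], 9, [220, 270, 4, 4]), ([223.2, 285.8], 84, [215, 278, 16, 14])]
```

View pics/w10.png

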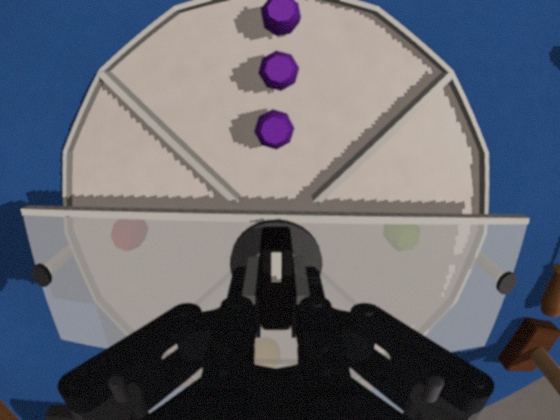

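```bash
python3 - <<'E'
from h import *
c=dict(np.load("pics/w10.npz"))
w=lambda u,v,z:watz(c,(u,v),z)[:2]
ang=lambda d:np.rad2deg(np.arctan2(d[1],d[0])).round(2)
st=[w(280.5,15.7,.03),w(278.4,70,.03),w(273.9,128.8,.03)]; print(np.round(st,4)); d=st[0]-st[2];print("row",ang(d),np.hypot(*d)); print("hub",st[1]-d/np.hypot(*d)*.098)
W=[ang(w(105,72,.03)-w(238,197,.03)),ang(w(452,72,.03)-w(315,197,.03))];print("walls",W,np.mean(np.mod(W,360)))
for z in(.055,.057):
  e=[w(25,211,z),w(527,219,z)];print("hood edge normal",ang(e[1]-e[0])+90,np.round(e,3))
  pl=[w(41,272,.062),w(507,282,.062)];print("posts",ang(pl[1]-pl[0])+90)
H=cv2.cvtColor(c["img"],cv2.COLOR_RGB2GRAY)
E
```

```text
[[ 0.4837 -0.2339]
 [ 0.513  -0.2445]
 [ 0.5433 -0.2568]]
row 159.02 0.0638134253325786
hub [ 0.60448165 -0.27957738]
walls [np.float64(-152.46), np.float64(116.01)] 161.775
hood edge normal 161.23000000000002 [[ 0.533 -0.419]
 [ 0.636 -0.115]]
posts 160.76
hood edge normal 161.23000000000002 [[ 0.533 -0.417]
 [ 0.635 -0.117]]
posts 160.76
```

move_arm(commands=".7 0 0 0 0 0 0;.7 0 0 0 0 0 0;.7 0 0 0 0 0 0;.7 0 0 0 0 0 0;.7 0 0 -4 0 0 0;.7 0 0 -4 0 0 0;.7 0 0 -4 0 0 0;.7 -1.5 0 -4 0 0 0;.7 -1.5 0 0 0 0 0;.7 -1.5 0 0 0 0 0;.7 0 0 0 0 0 0;.7 0 0 0 0 0 0")

```text
t: 13.78
eef_pos: [0.6492, -0.2903, 0.2239]
tool_rot: [-0.001, 0.155, 0.988, -0.0]
contact_force: [-0.2, 0.6, -1.3]
gripper_width: 0.701
```

```bash
python3 - <<'E'
from h import *
c=wrist(); cv2.imwrite("pics/w11.png",c["img"][...,::-1]); np.savez("pics/w11.npz",**c)
print(blobs(c["img"],125,155,60,40),blobs(c["img"],0,4,150,60))
plan([0.5,-.24,.2])
E
```

```text
[([279.5, 13.5], 311, [270, 3, 20, 21]), ([482.4, 31.6], 251, [473, 24, 20, 16]), ([278.4, 42.9], 304, [269, 33, 20, 20]), ([276.0, 73.0], 286, [267, 64, 19, 19]), ([518.2, 89.8], 231, [509, 83, 19, 15])] []
at [ 0.6485 -0.2903  0.2237] z [-0.002  0.    -1.   ] yaw 72.2
shift now(cm) [15.67  0.25  2.4 ]
```

View pics/w11.png

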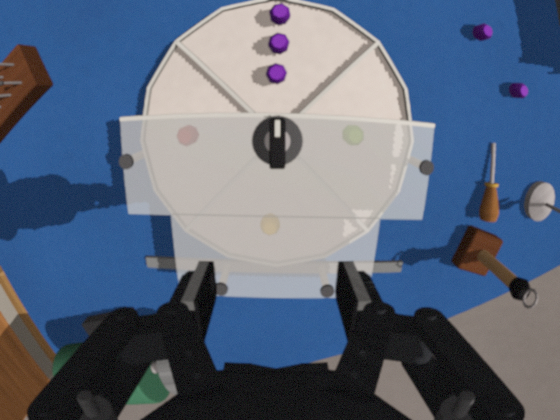

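move_arm(commands=".7 4 0 0 0 0 0;.7 4 0 0 0 0 0;.7 4 0 0 0 0 0;.7 3.5 0 0 0 0 0;.7 0 0 3 0 0 0;.7 0 0 0 0 0 0;.7 0 0 0 0 0 0")

```text
t: 14.42
eef_pos: [0.5004, -0.2424, 0.1939]
tool_rot: [-0.002, 0.155, 0.988, 0.0]
contact_force: [0.9, -0.2, 0.8]
gripper_width: 0.692
```

```bash
python3 - <<'E'
from h import *
c=wrist(); cv2.imwrite("pics/w12.png",c["img"][...,::-1]); np.savez("pics/w12.npz",**c)
B=blobs(c["img"],125,155,60,40,60); M=blobs(c["img"],0,4,150,60)
S=[watz(c,b[0],.03)[:2] for b in B]; print(B,np.round(S,4)); print(M,[watz(c,b[0],.018).round(4) for b in M])
c2=dict(np.load("pics/w11.npz")); print("w11",[watz(c2,u,.03).round(4) for u in((279.5,13.5),(278.4,42.9),(276,73))])
t=bot.read_camera("top"); print([atz(t,b[0],.012).round(3) for b in blobs(t["img"],128,155,100,40)])
for s in S: plan([*s,.022],down(71.))
E
```

```text
[([468.2, 91.2], 313, [457, 83, 23, 17]), ([490.3, 158.8], 291, [480, 150, 21, 18]), ([279.2, 168.0], 356, [269, 158, 21, 21]), ([278.1, 199.9], 357, [268, 189, 21, 23]), ([517.5, 211.3], 236, [508, 203, 19, 17]), ([275.7, 229.8], 350, [266, 219, 20, 23])] [[ 0.4599 -0.019 ]
 [ 0.5389 -0.0037]
 [ 0.4834 -0.2339]
 [ 0.5138 -0.2447]
 [ 0.6165  0.0345]
 [ 0.5435 -0.2566]]
[([279.4, 133.2], 322, [265, 128, 30, 12])] [array([ 0.4526, -0.2238,  0.018 ])]
w11 [array([ 0.4829, -0.2336,  0.03  ]), array([ 0.5131, -0.2445,  0.03  ]), array([ 0.5427, -0.2565,  0.03  ])]
[array([0.838, 0.09 , 0.012]), array([0.627, 0.05 , 0.012]), array([0.545, 0.01 , 0.012]), array([ 0.516, -0.247,  0.012]), array([ 0.485, -0.236,  0.012]), array([ 0.461, -0.007,  0.012])]
at [ 0.5026 -0.2433  0.1952] z [ 0.    -0.001 -1.   ] yaw 72.2
shift now(cm) [10.92 20.06 17.3 ]
turn [-0.03  0.02  1.23] shift after turn [11.35 19.81 17.32]
at [ 0.5026 -0.2433  0.1952] z [ 0.    -0.001 -1.   ] yaw 72.2
shift now(cm) [ 3.86 23.94 17.31]
turn [-0.03  0.02  1.23] shift after turn [ 4.37 23.84 17.32]
at [ 0.5026 -0.2433  0.1952] z [ 0.    -0.001 -1.   ] yaw 72.2
shift now(cm) [ 2.12  0.32 17.32]
turn [-0.03  0.02  1.23] shift after turn [ 2.12  0.26 17.32]
at [ 0.5026 -0.2433  0.1952] z [ 0.    -0.001 -1.   ] yaw 72.2
shift now(cm) [-1.09  0.22 17.32]
turn [-0.03  0.02  1.23] shift after turn [-1.1   0.23 17.32]
at [ 0.5026 -0.2433  0.1952] z [ 0.    -0.001 -1.   ] yaw 72.2
shift now(cm) [-2.36 29.94 17.3 ]
turn [-0.03  0.02  1.23] shift after turn [-1.72 29.97 17.32]
at [ 0.5026 -0.2433  0.1952] z [ 0.    -0.001 -1.   ] yaw 72.2
shift now(cm) [-4.29 -0.02 17.32]
turn [-0.03  0.02  1.23] shift after turn [-4.29  0.07 17.32]
```

View pics/w12.png

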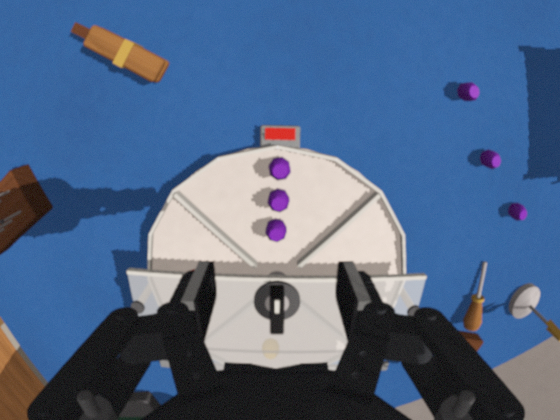

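move_arm(commands=".6 2.1 .3 0 0 0 0;.6 0 0 4 0 0 0;.6 0 0 4 0 0 0;.6 0 0 4 0 0 0;.6 0 0 3 0 0 0;.6 0 0 1.9 0 0 0;.6 0 0 0 0 0 0;.6 0 0 0 0 0 0")

```text
t: 15.18
eef_pos: [0.4833, -0.2342, 0.0254]
tool_rot: [-0.001, 0.154, 0.988, -0.0]
contact_force: [-0.5, 0.1, 0.4]
gripper_width: 0.601
```

```bash
python3 - <<'E'
from h import *
c=wrist(); o=bot.get_obs();print(o["eef_pos"],o["contact_force"]); 
for b in blobs(c["img"],125,155,60,40,60): p=watz(c,b[0],.03); print(b,p.round(4),local(p).round(2))
E
```

```text
[ 0.48404775 -0.23451341  0.0264987 ] [ 0.91024351 -0.63116955 -0.43943807]
([275.6, 308.4], 3791, [254, 250, 45, 120]) [ 0.5025 -0.2409  0.03  ] [-1.95 -0.05 -0.35]
```

move_arm(commands=".6 0 0 .3 0 0 0;.1 0 0 0 0 0 0;.1 0 0 0 0 0 0;.1 0 0 0 0 0 0;.1 0 0 0 0 0 0;.1 0 0 0 0 0 0;.1 0 0 0 0 0 0;.1 0 0 0 0 0 0", force=50)

```text
t: 15.9
eef_pos: [0.4834, -0.234, 0.0238]
tool_rot: [0.001, 0.155, 0.988, -0.0]
contact_force: [-1.0, 1.2, 7.4]
gripper_width: 0.226
```

move_arm(commands=".1 0 0 -3 0 0 0;.1 0 0 -3.5 0 0 0;.1 0 0 -3.5 0 0 0;.1 0 0 -3.5 0 0 0;.1 0 0 -3.5 0 0 0;.1 0 0 0 0 0 0")

```text
t: 16.4
eef_pos: [0.4863, -0.2356, 0.1999]
tool_rot: [0.006, 0.155, 0.988, -0.001]
contact_force: [1.1, -1.7, 0.3]
gripper_width: 0.226
```

```bash
python3 - <<'E'
from h import *
c=wrist(); o=bot.get_obs();print(o["eef_pos"],o["gripper_width"]); 
for b in blobs(c["img"],125,155,60,40,60): print(b)
t=bot.read_camera("top"); print([(b,atz(t,b[0],.012).round(3)) for b in blobs(t["img"],128,155,100,40)])
# pan centre: house geometry
C=dict(np.load("pics/top0.npz"))
s=bot.read_camera("scene")
print("tab now",blobs(s["img"],0,4,180,80))
u=np.array([np.cos(np.radians(81)),np.sin(np.radians(81))]); 
cv2.imwrite("pics/t13.png",np.hstack([cv2.resize(t["img"][130:280,30:200],(680,600))[:, :400] if 0 else cv2.resize(t["img"][130:280,30:200],(400,353)),cv2.resize(s["img"][90:210,300:440],(400,353))])[...,::-1])
np.savez("pics/t13.npz",**t); np.savez("pics/s13.npz",**s)
E
```

```text
[ 0.485093   -0.23479201  0.19688444] 0.2268322269071276
([463.8, 101.5], 313, [453, 93, 22, 18])
([484.7, 167.5], 278, [475, 159, 20, 18])
([276.0, 209.6], 341, [266, 199, 21, 22])
([511.5, 218.0], 237, [503, 210, 18, 17])
([273.8, 238.0], 331, [264, 228, 20, 22])
([275.4, 277.1], 1808, [254, 252, 44, 52])
[(([223.3, 90.8], 12, [222, 89, 4, 4]), array([0.838, 0.091, 0.012])), (([236.5, 176.7], 59, [233, 173, 8, 9]), array([0.627, 0.05 , 0.012])), (([252.5, 211.9], 59, [249, 208, 8, 9]), array([0.545, 0.01 , 0.012])), (([361.4, 228.6], 20, [360, 226, 4, 6]), array([ 0.514, -0.242,  0.012])), (([258.2, 248.4], 58, [254, 244, 9, 9]), array([ 0.461, -0.007,  0.012]))]
tab now [([399.6, 121.3], 179, [392, 113, 16, 17]), ([396.8, 164.6], 8, [394, 163, 6, 4])]
```

View pics/t13.png

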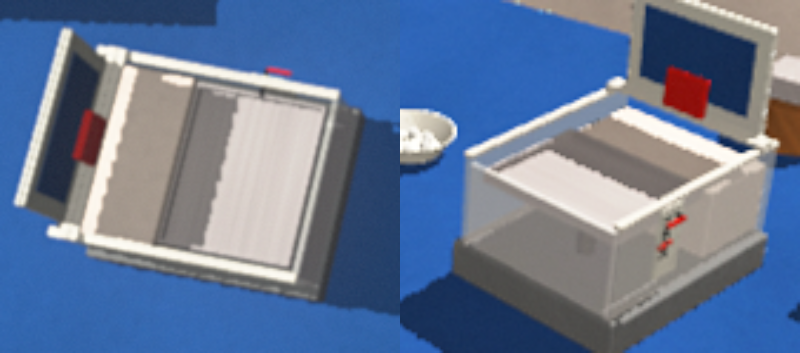

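```bash
python3 - <<'E'
from h import *
t=dict(np.load("pics/t13.npz"));s=dict(np.load("pics/s13.npz"))
f=lambda x,y:(30+x*.425,130+y*.425)
P=[atz(t,f(*p),.105)[:2] for p in((195,85),(328,103),(293,270),(162,243))]
print(np.round(P,4)); print("centre",np.mean(P,0))
for a,b in((0,1),(3,2),(0,3),(1,2)): d=P[b]-P[a]; print(np.rad2deg(np.arctan2(d[1],d[0])).round(1),np.hypot(*d).round(4))
# housing top rails: outer corners at .13
# tab: scene/top
m=blobs(t["img"],0,4,180,80);print(m)
p,e=tri(t,(67.5,188),s,(399.6,121.3));print("tab",p,e)
u=np.array([np.cos(np.radians(81)),np.sin(np.radians(81))]); x=np.array([u[1],-u[0]])
Cn=np.mean(P,0); print("tab rel pan",(p[:2]-Cn)@u,(p[:2]-Cn)@x,"start tab",(np.array([.530,.201])-Cn)@u,(np.array([.530,.201])-Cn)@x)
print("overlay check", proj(s,[[*(Cn+u*sy*.06+x*sx*.075),.105] for sx in(-1,1) for sy in(-1,1)]).round(0))
E
```

```text
[[0.6199 0.3093]
 [0.6068 0.187 ]
 [0.4528 0.2083]
 [0.4736 0.3267]]
centre [0.53828959 0.25781213]
-96.1 0.123
-100.0 0.1202
173.2 0.1474
172.1 0.1555
[([65.8, 184.2], 30, [64, 178, 5, 14]), ([63.1, 194.6], 9, [62, 193, 3, 4]), ([351.9, 254.6], 39, [347, 252, 11, 6])]
tab [0.55988813 0.38539958 0.14492764] 0.0013715592743755425
tab rel pan 0.1293953900026723 0.0013735473123758048 start tab -0.057409454976740625 0.0006998437379561141
overlay check [[328. 148.]
 [359. 133.]
 [374. 170.]
 [405. 153.]]
```

```bash
cat >> h.py <<'E'
def slot(i,z):
    a=np.radians(81.5); u=np.array([np.cos(a),np.sin(a)]); x=np.array([u[1],-u[0]])
    sx,sy=[(33,30),(33,0),(33,-30),(-33,30),(-33,-15)][i]
    return np.r_[np.array([.5383,.2578])+x*sx/1e3+u*sy/1e3,z]
E
python3 - <<'E'
from h import *
plan(slot(0,.2),down(-8.5))
E
```

```text
at [ 0.4826 -0.2335  0.193 ] z [ 0.001 -0.    -1.   ] yaw 72.2
shift now(cm) [ 6.91 51.98 -0.69]
turn [5.000e-02 3.000e-02 8.074e+01] shift after turn [52.42  1.54 -0.7 ]
```

move_arm(commands=".1 0 0 0 0 0 6.73;.1 0 0 0 0 0 6.73;.1 0 0 0 0 0 6.73;.1 0 0 0 0 0 6.73;.1 0 0 0 0 0 6.73;.1 0 0 0 0 0 6.73;.1 0 0 0 0 0 6.73;.1 0 0 0 0 0 6.73;.1 0 0 0 0 0 6.73;.1 0 0 0 0 0 6.73;.1 0 0 0 0 0 6.73;.1 0 0 0 0 0 6.73")

```text
t: 17.55
eef_pos: [0.4815, -0.2333, 0.1909]
tool_rot: [-0.001, 0.76, 0.65, -0.001]
contact_force: [-0.1, -0.3, 0.5]
gripper_width: 0.224
```

move_arm(commands=".1 4 .12 -.1 0 0 0;.1 4 .12 -.1 0 0 0;.1 4 .12 -.1 0 0 0;.1 4 .12 -.1 0 0 0;.1 4 .12 -.1 0 0 0;.1 4 .12 -.1 0 0 0;.1 4 .12 -.1 0 0 0;.1 4 .12 0 0 0 0;.1 4 .12 0 0 0 0;.1 4 .12 0 0 0 0;.1 4 .12 0 0 0 0;.1 4 .12 0 0 0 0")

```text
t: 18.55
eef_pos: [0.5671, 0.2404, 0.1976]
tool_rot: [-0.0, 0.758, 0.653, -0.002]
contact_force: [0.2, -0.4, 0.8]
gripper_width: 0.23
```

move_arm(commands=".1 4.1 .1 0 0 0 0;.1 0 0 0 0 0 0;.1 0 0 0 0 0 0")

```text
t: 18.8
eef_pos: [0.5736, 0.2823, 0.1968]
tool_rot: [-0.0, 0.756, 0.655, -0.002]
contact_force: [-0.2, -1.0, -0.9]
gripper_width: 0.227
```

```bash
python3 - <<'E'
from h import *
plan(slot(0,.108),down(-8.5)); print(bot.get_obs()["gripper_width"])
E
```

```text
at [0.5736 0.2823 0.1968] z [-0.003 -0.002 -1.   ] yaw -8.2
shift now(cm) [0.08 0.2  8.88]
turn [-0.18  0.14  0.29] shift after turn [0.06 0.17 8.88]
0.22730036936838505
```

move_arm(commands=".1 0 .2 3.5 0 0 0;.1 0 0 3.5 0 0 0;.1 0 0 1.5 0 0 0;.1 0 0 .7 0 0 0;.1 0 0 0 0 0 0;.1 0 0 0 0 0 0;.45 0 0 0 0 0 0;.45 0 0 0 0 0 0;.45 0 0 0 0 0 0;.45 0 0 0 0 0 0;.45 0 0 0 0 0 0")

```text
t: 19.72
eef_pos: [0.5774, 0.2791, 0.1081]
tool_rot: [0.0, 0.758, 0.653, 0.0]
contact_force: [0.6, -1.1, 0.1]
gripper_width: 0.45
```

move_arm(commands=".45 0 0 -2 0 0 0;.45 0 0 -3.5 0 0 0;.45 0 0 -3.5 0 0 0;.45 0 0 0 0 0 0;.45 0 0 0 0 0 0")

```text
t: 20.13
eef_pos: [0.5787, 0.2795, 0.2002]
tool_rot: [0.0, 0.758, 0.652, 0.003]
contact_force: [-1.1, -0.6, -0.7]
gripper_width: 0.451
```

```bash
python3 - <<'E'
from h import *
c=wrist()
for b in blobs(c["img"],125,155,60,40,60): print(b,watz(c,b[0],.107).round(4),watz(c,b[0],.012).round(4))
print(slot(0,0)); s=bot.read_camera("scene"); print(blobs(s["img"],0,4,180,80),blobs(s["img"],125,155,60,40))
cv2.imwrite("pics/w14.png",c["img"][...,::-1])
E
```

```text
([274.1, 211.8], 659, [260, 197, 28, 31]) [0.5784 0.2783 0.107 ] [0.5734 0.2456 0.012 ]
([279.3, 364.2], 97, [273, 360, 14, 9]) [0.5592 0.1162 0.107 ] [0.5465 0.0184 0.012 ]
[0.57537181 0.28259277 0.        ]
[([401.0, 123.1], 120, [392, 117, 16, 13])] [([384.6, 152.2], 90, [380, 147, 10, 12]), ([276.1, 218.4], 91, [272, 213, 9, 12]), ([432.8, 220.5], 14, [431, 219, 5, 4]), ([308.6, 228.7], 100, [304, 223, 10, 12]), ([348.6, 234.0], 99, [344, 228, 10, 13]), ([222.2, 280.1], 234, [214, 269, 18, 23])]
```

```bash
python3 - <<'E'
from h import *
plan([.6275,.050,.15],down(-8.5)); print(bot.get_obs()["q"].round(2))
E
```

```text
at [0.5767 0.2789 0.1971] z [-0.001 -0.    -1.   ] yaw -8.5
shift now(cm) [-21.89   8.42   4.71]
turn [-0.05  0.01 -0.02] shift after turn [-21.89   8.41   4.71]
[-0.9   0.49  0.48  1.7  -0.26  1.02 -0.47]
```

move_arm(commands=".6 -3.65 1.4 0 0 0 0;.6 -3.65 1.4 0 0 0 0;.6 -3.65 1.4 0 0 0 0;.6 -3.65 1.4 0 0 0 0;.6 -3.65 1.4 0 0 0 0;.6 -3.65 1.4 0 0 0 0;.6 0 0 4 0 0 0;.6 0 0 4 0 0 0;.6 0 0 0 0 0 0;.6 0 0 0 0 0 0")

```text
t: 21.07
eef_pos: [0.6252, 0.0499, 0.1149]
tool_rot: [-0.002, 0.758, 0.653, -0.003]
contact_force: [0.3, -0.6, 0.8]
gripper_width: 0.602
```

```bash
cat >> h.py <<'E'
def look(z=.012):
    c=wrist()
    for b in blobs(c["img"],125,155,60,40,60): p=watz(c,b[0],z); print(b[:2],p.round(4),"local",local(p).round(2))
    return c
E
python3 - <<'E'
from h import *
look();plan([.6275,.050,.007],down(-8.5))
t=bot.read_camera("top"); print([(b[:2],atz(t,b[0],.012).round(3)) for b in blobs(t["img"],128,155,100,40)])
E
```

```text
([551.2, 174.8], 139) [0.9077 0.0425 0.012 ] local [ 3.39 27.87 10.47]
([279.5, 206.5], 630) [0.6282 0.0487 0.012 ] local [-0.12  0.13 10.53]
([193.0, 261.6], 518) [0.5459 0.0093 0.012 ] local [-5.23 -7.42 10.55]
([118.9, 284.1], 466) [ 0.4622 -0.0075  0.012 ] local [ -8.13 -15.45  10.57]
at [0.6273 0.0502 0.1173] z [-0.002 -0.001 -1.   ] yaw -8.5
shift now(cm) [-0.    0.05 11.03]
turn [-0.12  0.06 -0.  ] shift after turn [-1.000e-02  3.000e-02  1.103e+01]
[(([237.1, 176.6], 56), array([0.628, 0.049, 0.012])), (([124.7, 185.1], 73), array([0.599, 0.308, 0.012])), (([252.5, 211.9], 59), array([0.545, 0.01 , 0.012])), (([369.0, 215.1], 43), array([ 0.546, -0.259,  0.012])), (([363.5, 227.9], 49), array([ 0.516, -0.247,  0.012])), (([258.2, 248.3], 57), array([ 0.462, -0.007,  0.012]))]
```

move_arm(commands=".6 0 .1 3.5 0 0 0;.6 0 0 3.5 0 0 0;.6 0 0 2.5 0 0 0;.6 0 0 1.4 0 0 0;.6 0 0 0 0 0 0;.1 0 0 0 0 0 0;.1 0 0 0 0 0 0;.1 0 0 0 0 0 0;.1 0 0 0 0 0 0;.1 0 0 0 0 0 0;.1 0 0 0 0 0 0;.1 0 0 0 0 0 0")

```text
t: 22.17
eef_pos: [0.6307, 0.0498, 0.0112]
tool_rot: [0.001, 0.758, 0.652, 0.002]
contact_force: [-0.9, 0.9, 5.7]
gripper_width: 0.221
```

move_arm(commands=".1 0 0 -3 0 0 0;.1 0 0 -4 0 0 0;.1 0 0 -4 0 0 0;.1 0 0 -4 0 0 0;.1 0 0 -4 0 0 0;.1 0 0 0 0 0 0")

```text
t: 22.67
eef_pos: [0.634, 0.0492, 0.209]
tool_rot: [0.004, 0.758, 0.652, 0.007]
contact_force: [0.8, -0.1, 0.3]
gripper_width: 0.218
```

```bash
python3 - <<'E'
from h import *
plan(slot(1,.2),down(-8.5))
E
```

```text
at [0.634  0.0492 0.209 ] z [ 0.016  0.003 -1.   ] yaw -8.6
shift now(cm) [19.2  -9.3   0.87]
turn [ 0.86 -0.31 -0.1 ] shift after turn [19.22 -9.25  0.9 ]
```

move_arm(commands=".1 3.75 -1.86 0 0 0 0;.1 3.75 -1.86 0 0 0 0;.1 3.75 -1.86 0 0 0 0;.1 3.75 -1.86 0 0 0 0;.1 3.75 -1.86 0 0 0 0;.1 0 0 0 0 0 0;.1 0 0 0 0 0 0")

```text
t: 23.25
eef_pos: [0.5638, 0.252, 0.1995]
tool_rot: [-0.001, 0.756, 0.655, 0.001]
contact_force: [0.1, -0.6, -0.7]
gripper_width: 0.22
```

```bash
python3 - <<'E'
from h import *
plan(slot(1,.107),down(-8.5)); print(bot.get_obs()["gripper_width"]); look(.107)
E
```

```text
at [0.5638 0.252  0.1995] z [ 0.001  0.002 -1.   ] yaw -8.2
shift now(cm) [0.17 0.68 9.25]
turn [ 0.03 -0.12  0.34] shift after turn [0.2  0.69 9.25]
0.2202170564033817
([289.7, 175.4], 672) [0.5788 0.2777 0.107 ] local [3.04 0.94 9.26]
([275.3, 274.2], 1709) [0.5564 0.1962 0.107 ] local [-5.35 -0.09  9.25]
([287.0, 354.9], 238) [0.5544 0.1014 0.107 ] local [-14.76   1.11   9.25]
```

move_arm(commands=".1 0 .7 3.5 0 0 0;.1 0 0 3.5 0 0 0;.1 0 0 1.5 0 0 0;.1 0 0 .9 0 0 0;.1 0 0 0 0 0 0;.1 0 0 0 0 0 0;.45 0 0 0 0 0 0;.45 0 0 0 0 0 0;.45 0 0 0 0 0 0;.45 0 0 0 0 0 0;.45 0 0 0 0 0 0")

```text
t: 24.22
eef_pos: [0.5721, 0.2472, 0.1051]
tool_rot: [0.0, 0.758, 0.653, 0.0]
contact_force: [1.2, -0.9, 0.5]
gripper_width: 0.449
```

move_arm(commands=".45 0 0 -2 0 0 0;.45 0 0 -3.5 0 0 0;.45 0 0 -3.5 0 0 0;.45 0 0 0 0 0 0;.45 0 0 0 0 0 0")

```text
t: 24.63
eef_pos: [0.5733, 0.2476, 0.1971]
tool_rot: [0.0, 0.758, 0.653, 0.002]
contact_force: [0.7, -0.4, -0.1]
gripper_width: 0.45
```

```bash
python3 - <<'E'
from h import *
look(.103);plan([.5459,.0095,.12],down(-8.5))
t=bot.read_camera("top"); print([(b[:2],atz(t,b[0],.012).round(3)) for b in blobs(t["img"],128,155,100,40)])
E
```

```text
([274.8, 170.2], 656) [0.5783 0.2784 0.103 ] local [3.16 0.15 9.23]
([274.9, 213.1], 633) [0.5734 0.2449 0.103 ] local [-0.22  0.16  9.23]
([280.2, 354.7], 242) [0.5565 0.0971 0.103 ] local [-15.1    0.68   9.21]
at [0.5721 0.2473 0.1953] z [ 0.001  0.001 -1.   ] yaw -8.5
shift now(cm) [-23.91   0.93   7.5 ]
turn [ 0.05 -0.07 -0.02] shift after turn [-23.9    0.93   7.53]
[(([223.4, 90.6], 13), array([0.838, 0.09 , 0.012])), (([127.5, 184.2], 19), array([0.602, 0.301, 0.012])), (([141.2, 188.7], 69), array([0.592, 0.269, 0.012])), (([252.5, 212.1], 58), array([0.545, 0.01 , 0.012])), (([368.6, 215.0], 49), array([ 0.546, -0.259,  0.012])), (([363.5, 227.9], 50), array([ 0.516, -0.247,  0.012])), (([257.9, 248.2], 65), array([ 0.462, -0.006,  0.012]))]
```

Both stones are standing on the pan. Next is stray 1.

move_arm(commands=".6 -4 .15 0 0 0 0;.6 -4 .15 0 0 0 0;.6 -4 .15 0 0 0 0;.6 -4 .15 0 0 0 0;.6 -4 .15 0 0 0 0;.6 -3.9 .15 0 0 0 0;.6 0 0 4 0 0 0;.6 0 0 3.5 0 0 0;.6 0 0 0 0 0 0;.6 0 0 0 0 0 0")

```text
t: 25.57
eef_pos: [0.5431, 0.0091, 0.1177]
tool_rot: [-0.001, 0.758, 0.652, -0.003]
contact_force: [0.3, 0.0, 0.1]
gripper_width: 0.6
```

```bash
python3 - <<'E'
from h import *
look();plan([.5459,.0095,.007],down(-8.5))
E
```

```text
([279.1, 204.7], 618) [0.546  0.0086 0.012 ] local [-0.05  0.14 10.74]
([185.3, 235.9], 567) [ 0.4623 -0.0075  0.012 ] local [-2.88 -7.89 10.76]
at [0.5449 0.0094 0.1194] z [-0.002 -0.001 -1.   ] yaw -8.5
shift now(cm) [ 0.04  0.12 11.24]
turn [-0.12  0.07 -0.01] shift after turn [ 0.03  0.1  11.24]
```

move_arm(commands=".6 0 .12 3.5 0 0 0;.6 0 0 3.5 0 0 0;.6 0 0 2.7 0 0 0;.6 0 0 1.6 0 0 0;.6 0 0 0 0 0 0;.1 0 0 0 0 0 0;.1 0 0 0 0 0 0;.1 0 0 0 0 0 0;.1 0 0 0 0 0 0;.1 0 0 0 0 0 0;.1 0 0 0 0 0 0;.1 0 0 0 0 0 0")

```text
t: 26.62
eef_pos: [0.5483, 0.0094, 0.0089]
tool_rot: [0.001, 0.758, 0.653, 0.002]
contact_force: [-0.1, 0.4, 5.3]
gripper_width: 0.227
```

move_arm(commands=".1 0 0 -3 0 0 0;.1 0 0 -4 0 0 0;.1 0 0 -4 0 0 0;.1 0 0 -4 0 0 0;.1 0 0 -4 0 0 0;.1 0 0 0 0 0 0")

```text
t: 27.12
eef_pos: [0.5514, 0.0086, 0.2058]
tool_rot: [0.003, 0.758, 0.652, 0.007]
contact_force: [1.9, -0.9, -0.3]
gripper_width: 0.224
```

```bash
python3 - <<'E'
from h import *
plan(slot(2,.2)+np.r_[0,-.003,0],down(-8.5)); print(bot.get_obs()["gripper_width"])
E
```

```text
at [0.5514 0.0086 0.2058] z [ 0.014  0.003 -1.   ] yaw -8.6
shift now(cm) [21.15 -1.68  0.67]
turn [ 0.79 -0.31 -0.1 ] shift after turn [21.15 -1.63  0.58]
0.22431866879153145
```

move_arm(commands=".1 3.55 -.3 0 0 0 0;.1 3.55 -.3 0 0 0 0;.1 3.55 -.3 0 0 0 0;.1 3.55 -.3 0 0 0 0;.1 3.55 -.3 0 0 0 0;.1 3.4 -.2 0 0 0 0;.1 0 0 0 0 0 0;.1 0 0 0 0 0 0")

```text
t: 27.78
eef_pos: [0.5609, 0.2238, 0.1977]
tool_rot: [-0.0, 0.756, 0.654, 0.001]
contact_force: [0.4, -1.3, 0.3]
gripper_width: 0.225
```

```bash
python3 - <<'E'
from h import *
plan(slot(2,.1)+np.r_[0,-.003,0],down(-8.5)); print(bot.get_obs()["gripper_width"]); look(.102)
E
```

```text
at [0.5609 0.2238 0.1977] z [ 0.001  0.001 -1.   ] yaw -8.3
shift now(cm) [-0.28  0.6   9.77]
turn [ 0.06 -0.08  0.24] shift after turn [-0.27  0.61  9.77]
0.2250213766905179
([288.2, 136.9], 646) [0.5788 0.2777 0.102 ] local [5.84 0.9  9.57]
([287.3, 181.8], 644) [0.5735 0.244  0.102 ] local [2.43 0.88 9.56]
([275.4, 275.8], 1758) [0.5529 0.1645 0.102 ] local [-5.73  0.01  9.56]
```

move_arm(commands=".1 -.5 .6 3.5 0 0 0;.1 0 0 3.5 0 0 0;.1 0 0 1.8 0 0 0;.1 0 0 1 0 0 0;.1 0 0 0 0 0 0;.1 0 0 0 0 0 0;.45 0 0 0 0 0 0;.45 0 0 0 0 0 0;.45 0 0 0 0 0 0;.45 0 0 0 0 0 0;.45 0 0 0 0 0 0")

```text
t: 28.75
eef_pos: [0.5665, 0.2152, 0.0991]
tool_rot: [0.0, 0.758, 0.653, 0.0]
contact_force: [-1.4, -0.7, 0.5]
gripper_width: 0.45
```

move_arm(commands=".45 0 0 -2 0 0 0;.45 0 0 -3.7 0 0 0;.45 0 0 -3.7 0 0 0;.45 0 0 0 0 0 0;.45 0 0 0 0 0 0")

```text
t: 29.17
eef_pos: [0.5678, 0.2155, 0.1951]
tool_rot: [0.0, 0.758, 0.653, 0.002]
contact_force: [-0.2, -0.7, -1.3]
gripper_width: 0.446
```

```bash
python3 - <<'E'
from h import *
look(.097);
t=bot.read_camera("top"); print([(b[:2],atz(t,b[0],.012).round(3)) for b in blobs(t["img"],128,155,100,40)])
plan([.4623,-.007,.12],down(-8.5))
E
```

```text
([275.8, 126.6], 618) [0.5783 0.2781 0.097 ] local [6.38 0.23 9.64]
([275.5, 171.4], 627) [0.5731 0.2445 0.097 ] local [2.98 0.21 9.63]
([274.1, 211.5], 629) [0.5673 0.2129 0.097 ] local [-0.24  0.1   9.63]
[(([223.4, 90.6], 13), array([0.838, 0.09 , 0.012])), (([144.2, 187.9], 15), array([0.594, 0.262, 0.012])), (([156.3, 192.2], 69), array([0.585, 0.234, 0.012])), (([368.7, 215.0], 49), array([ 0.546, -0.259,  0.012])), (([363.8, 228.0], 42), array([ 0.515, -0.247,  0.012])), (([258.4, 248.4], 54), array([ 0.461, -0.007,  0.012]))]
at [0.5657 0.215  0.1921] z [-0.001 -0.    -1.   ] yaw -8.5
shift now(cm) [-23.49  -6.93   7.22]
turn [-0.05  0.01 -0.02] shift after turn [-23.49  -6.95   7.21]
```

move_arm(commands=".6 -3.9 -1.15 0 0 0 0;.6 -3.9 -1.15 0 0 0 0;.6 -3.9 -1.15 0 0 0 0;.6 -3.9 -1.15 0 0 0 0;.6 -3.9 -1.15 0 0 0 0;.6 -3.9 -1.15 0 0 0 0;.6 0 0 3.5 0 0 0;.6 0 0 3.5 0 0 0;.6 0 0 0 0 0 0;.6 0 0 0 0 0 0")

```text
t: 30.1
eef_pos: [0.4611, -0.0067, 0.1211]
tool_rot: [-0.001, 0.758, 0.652, -0.003]
contact_force: [0.4, -0.1, 1.2]
gripper_width: 0.597
```

```bash
python3 - <<'E'
from h import *
look();plan([.4623,-.007,.007],down(-8.5))
E
```

```text
([277.0, 203.9], 594) [ 0.4622 -0.0075  0.012 ] local [-0.1  -0.02 11.05]
([378.5, 394.4], 99) [ 0.5509 -0.272   0.012 ] local [-24.95  12.68  11.06]
at [ 0.4628 -0.0064  0.1225] z [-0.002 -0.001 -1.   ] yaw -8.5
shift now(cm) [-5.000e-02 -1.000e-02  1.155e+01]
turn [-0.13  0.09 -0.03] shift after turn [-0.07 -0.04 11.55]
```

move_arm(commands=".6 0 0 3.5 0 0 0;.6 0 0 3.5 0 0 0;.6 0 0 2.9 0 0 0;.6 0 0 1.7 0 0 0;.6 0 0 0 0 0 0;.1 0 0 0 0 0 0;.1 0 0 0 0 0 0;.1 0 0 0 0 0 0;.1 0 0 0 0 0 0;.1 0 0 0 0 0 0;.1 0 0 0 0 0 0;.1 0 0 0 0 0 0")

```text
t: 31.15
eef_pos: [0.465, -0.0059, 0.0086]
tool_rot: [0.001, 0.758, 0.653, 0.002]
contact_force: [-1.4, -0.1, 5.9]
gripper_width: 0.225
```

move_arm(commands=".1 0 0 -3 0 0 0;.1 0 0 -4 0 0 0;.1 0 0 -4 0 0 0;.1 0 0 -4 0 0 0;.1 0 0 -4 0 0 0;.1 0 0 0 0 0 0")

```text
t: 31.65
eef_pos: [0.4679, -0.0064, 0.2046]
tool_rot: [0.003, 0.758, 0.652, 0.007]
contact_force: [1.4, 0.5, -0.1]
gripper_width: 0.226
```

```bash
python3 - <<'E'
from h import *
plan(slot(3,.2),down(-8.5)); print(bot.get_obs()["gripper_width"])
E
```

```text
at [ 0.4679 -0.0064  0.2046] z [ 0.013  0.005 -1.   ] yaw -8.6
shift now(cm) [30.17 -0.3   0.66]
turn [ 0.71 -0.38 -0.1 ] shift after turn [30.17 -0.24  0.46]
0.2258508988421043
```

move_arm(commands=".1 3.8 -.05 0 0 0 0;.1 3.8 -.05 0 0 0 0;.1 3.8 -.05 0 0 0 0;.1 3.8 -.05 0 0 0 0;.1 3.8 -.05 0 0 0 0;.1 3.8 -.05 0 0 0 0;.1 3.8 -.05 0 0 0 0;.1 3.6 0 0 0 0 0;.1 0 0 0 0 0 0;.1 0 0 0 0 0 0")

```text
t: 32.48
eef_pos: [0.5043, 0.2957, 0.1977]
tool_rot: [0.0, 0.756, 0.654, 0.001]
contact_force: [-0.8, -0.6, -0.2]
gripper_width: 0.225
```

```bash
python3 - <<'E'
from h import *
plan(slot(3,.0955),down(-8.5)); print(bot.get_obs()["gripper_width"]); look(.097)
E
```

```text
at [0.5043 0.2957 0.1977] z [ 0.001  0.001 -1.   ] yaw -8.3
shift now(cm) [-0.26  0.61 10.22]
turn [ 0.07 -0.07  0.22] shift after turn [-0.25  0.62 10.22]
0.22467590613992866
([367.6, 215.1], 599) [0.5788 0.2778 0.097 ] local [-0.44  7.56 10.06]
([363.0, 252.6], 550) [0.5734 0.244  0.097 ] local [-3.87  7.52 10.06]
([275.3, 277.0], 1753) [0.4957 0.2323 0.097 ] local [-6.170e+00  1.000e-02  1.006e+01]
([357.7, 284.4], 523) [0.5677 0.2124 0.097 ] local [-7.08  7.42 10.06]
```

move_arm(commands=".1 -.2 .5 3.5 0 0 0;.1 0 0 3.5 0 0 0;.1 0 0 2.1 0 0 0;.1 0 0 1.1 0 0 0;.1 0 0 0 0 0 0;.1 0 0 0 0 0 0;.45 0 0 0 0 0 0;.45 0 0 0 0 0 0;.45 0 0 0 0 0 0;.45 0 0 0 0 0 0;.45 0 0 0 0 0 0")

```text
t: 33.45
eef_pos: [0.5095, 0.2905, 0.0951]
tool_rot: [-0.0, 0.758, 0.653, 0.0]
contact_force: [-1.0, 0.4, -0.1]
gripper_width: 0.448
```

move_arm(commands=".45 0 0 -2 0 0 0;.45 0 0 -4 0 0 0;.45 0 0 -4 0 0 0;.45 0 0 0 0 0 0;.45 0 0 0 0 0 0")

```text
t: 33.87
eef_pos: [0.5108, 0.2911, 0.1973]
tool_rot: [-0.0, 0.758, 0.653, 0.003]
contact_force: [-0.6, 0.4, -0.2]
gripper_width: 0.448
```

```bash
python3 - <<'E'
from h import *
look(.092);
t=bot.read_camera("top"); print([(b[:2],atz(t,b[0],.03).round(4)) for b in blobs(t["img"],128,155,100,40)])
plan([.5138,-.2447,.2],down(72.))
E
```

```text
([274.3, 209.2], 595) [0.5103 0.288  0.092 ] local [-0.26  0.11 10.34]
([357.6, 208.5], 580) [0.5784 0.2783 0.092 ] local [-0.21  6.99 10.35]
([353.8, 245.9], 545) [0.5731 0.2448 0.092 ] local [-3.61  6.96 10.34]
([352.2, 276.4], 340) [0.5702 0.2143 0.092 ] local [-6.67  7.12 10.34]
[(([223.4, 90.6], 13), array([0.8308, 0.0884, 0.03  ])), (([127.1, 186.8], 66), array([0.5915, 0.2966, 0.03  ])), (([142.3, 189.6], 67), array([0.5861, 0.2616, 0.03  ])), (([156.6, 192.8], 68), array([0.5796, 0.2287, 0.03  ])), (([368.7, 215.0], 48), array([ 0.543 , -0.2557,  0.03  ])), (([120.0, 217.9], 68), array([0.5193, 0.307 , 0.03  ])), (([363.5, 227.8], 49), array([ 0.5132, -0.2438,  0.03  ]))]
at [0.5087 0.2902 0.1942] z [-0.001 -0.    -1.   ] yaw -8.5
shift now(cm) [-52.83   8.43  -0.57]
turn [-5.000e-02 -2.000e-02 -8.052e+01] shift after turn [-17.01 -50.72  -0.58]
```

move_arm(commands=".6 -4.06 .65 0 0 0 0;.6 -4.06 .65 0 0 0 0;.6 -4.06 .65 0 0 0 0;.6 -4.06 .65 0 0 0 0;.6 -4.06 .65 0 0 0 0;.6 -4.06 .65 0 0 0 0;.6 -4.06 .65 0 0 0 0;.6 -4.06 .65 0 0 0 0;.6 -4.06 .65 0 0 0 0;.6 -4.06 .65 0 0 0 0;.6 -4.06 .65 0 0 0 0;.6 -4.06 .65 0 0 0 0")

```text
t: 34.97
eef_pos: [0.5128, -0.2046, 0.1931]
tool_rot: [-0.001, 0.758, 0.653, -0.001]
contact_force: [0.1, -0.3, -0.2]
gripper_width: 0.599
```

move_arm(commands=".6 -4.06 .65 0 0 0 -6.7;.6 0 0 0 0 0 -6.7;.6 0 0 0 0 0 -6.7;.6 0 0 0 0 0 -6.7;.6 0 0 0 0 0 -6.7;.6 0 0 0 0 0 -6.7;.6 0 0 0 0 0 -6.7;.6 0 0 0 0 0 -6.7;.6 0 0 0 0 0 -6.7;.6 0 0 0 0 0 -6.7;.6 0 0 0 0 0 -6.7;.6 0 0 0 0 0 -6.7")

```text
t: 35.97
eef_pos: [0.5134, -0.2432, 0.1928]
tool_rot: [-0.002, 0.155, 0.988, 0.0]
contact_force: [-0.5, -0.1, 0.1]
gripper_width: 0.6
```

move_arm(commands=".6 0 0 4 0 0 0;.6 0 0 4 0 0 0;.6 0 0 0 0 0 0;.6 0 0 0 0 0 0")

```text
t: 36.3
eef_pos: [0.512, -0.2429, 0.1122]
tool_rot: [-0.004, 0.158, 0.987, 0.0]
contact_force: [0.2, 0.5, 0.6]
gripper_width: 0.602
```

```bash
python3 - <<'E'
from h import *
c=look(.03);plan([.5138,-.2447,.0225],down(72.)); print([(b,watz(c,b[0],.018).round(4)) for b in blobs(c["img"],0,4,150,60)])
E
```

```text
([274.8, 218.8], 675) [ 0.5139 -0.2448  0.03  ] local [-0.06 -0.09  8.43]
([272.1, 257.2], 635) [ 0.5435 -0.2567  0.03  ] local [-3.24 -0.3   8.43]
at [ 0.5138 -0.2438  0.1143] z [-0.003  0.    -1.   ] yaw 71.8
shift now(cm) [-0.05 -0.09  9.18]
turn [-0.03 -0.15 -0.24] shift after turn [-0.03 -0.09  9.18]
[(([276.3, 129.6], 580, [256, 122, 41, 16]), array([ 0.453 , -0.2236,  0.018 ]))]
```

move_arm(commands=".6 0 -.1 3 0 0 0;.6 0 0 3 0 0 0;.6 0 0 2 0 0 0;.6 0 0 1.1 0 0 0;.6 0 0 0 0 0 0;.1 0 0 0 0 0 0;.1 0 0 0 0 0 0;.1 0 0 0 0 0 0;.1 0 0 0 0 0 0;.1 0 0 0 0 0 0;.1 0 0 0 0 0 0;.1 0 0 0 0 0 0")

```text
t: 37.35
eef_pos: [0.5156, -0.2454, 0.0258]
tool_rot: [0.002, 0.158, 0.987, -0.0]
contact_force: [-0.6, 0.3, 5.9]
gripper_width: 0.227
```

move_arm(commands=".1 0 0 -3 0 0 0;.1 0 0 -4 0 0 0;.1 0 0 -4 0 0 0;.1 0 0 -4 0 0 0;.1 0 0 -3 0 0 0;.1 0 0 0 0 0 0")

```text
t: 37.85
eef_pos: [0.518, -0.2468, 0.2119]
tool_rot: [0.007, 0.159, 0.987, -0.001]
contact_force: [0.4, -0.4, -0.3]
gripper_width: 0.228
```

```bash
python3 - <<'E'
from h import *
plan(slot(4,.2),down(-8.5)); print(bot.get_obs()["gripper_width"]); look(.03)
E
```

```text
at [ 0.518  -0.2468  0.2119] z [ 0.013 -0.004 -1.   ] yaw 71.7
shift now(cm) [16.9  46.52  0.98]
turn [ 0.56  0.62 80.24] shift after turn [48.71 -8.75  1.19]
0.22755211535104175
([274.9, 204.0], 317) [ 0.5429 -0.2563  0.03  ] local [-2.65 -0.17 17.89]
([275.7, 270.8], 1746) [ 0.6201 -0.2808  0.03  ] local [-10.76  -0.08  17.96]
```

move_arm(commands=".1 0 0 0 0 0 6.69;.1 0 0 0 0 0 6.69;.1 0 0 0 0 0 6.69;.1 0 0 0 0 0 6.69;.1 0 0 0 0 0 6.69;.1 0 0 0 0 0 6.69;.1 0 0 0 0 0 6.69;.1 0 0 0 0 0 6.69;.1 0 0 0 0 0 6.69;.1 0 0 0 0 0 6.69;.1 0 0 0 0 0 6.69;.1 0 0 0 0 0 6.69")

```text
t: 38.9
eef_pos: [0.5136, -0.2444, 0.203]
tool_rot: [-0.001, 0.759, 0.651, -0.0]
contact_force: [-0.2, 0.4, -0.7]
gripper_width: 0.222
```

move_arm(commands=".1 4.06 -.73 0 0 0 0;.1 4.06 -.73 0 0 0 0;.1 4.06 -.73 0 0 0 0;.1 4.06 -.73 0 0 0 0;.1 4.06 -.73 0 0 0 0;.1 4.06 -.73 0 0 0 0;.1 4.06 -.73 0 0 0 0;.1 4.06 -.73 0 0 0 0;.1 4.06 -.73 0 0 0 0;.1 4.06 -.73 0 0 0 0;.1 4.06 -.73 0 0 0 0;.1 4.06 -.73 0 0 0 0")

```text
t: 39.9
eef_pos: [0.4985, 0.2519, 0.2031]
tool_rot: [-0.0, 0.758, 0.653, -0.0]
contact_force: [0.4, -0.5, 0.1]
gripper_width: 0.231
```

move_arm(commands=".1 0 0 0 0 0 0;.1 0 0 0 0 0 0")

```text
t: 40.07
eef_pos: [0.4982, 0.2531, 0.2026]
tool_rot: [-0.0, 0.756, 0.655, -0.001]
contact_force: [-0.5, -0.9, 0.1]
gripper_width: 0.226
```

```bash
python3 - <<'E'
from h import *
plan(slot(4,.0895),down(-8.5)); print(bot.get_obs()["gripper_width"]); look(.092)
E
```

```text
at [0.4982 0.2531 0.2026] z [-0.001 -0.001 -1.   ] yaw -8.2
shift now(cm) [-0.43  0.6  11.31]
turn [-0.07  0.05  0.34] shift after turn [-0.44  0.59 11.31]
0.22567971710378054
([284.5, 159.7], 574) [0.5108 0.2875 0.092 ] local [ 3.86  0.66 11.07]
([369.0, 161.0], 573) [0.5789 0.2778 0.092 ] local [ 3.89  7.54 11.06]
([377.7, 204.4], 1094) [0.5844 0.2396 0.092 ] local [ 0.19  8.64 11.07]
([275.5, 271.2], 1835) [0.4896 0.1895 0.092 ] local [-6.15 -0.   11.09]
```

```bash
python3 - <<'E'
from h import *
c=wrist();s=bot.read_camera("scene")
cv2.imwrite("pics/v15.png",np.hstack([c["img"],cv2.resize(s["img"][90:210,330:420],(240,320)) if 0 else cv2.copyMakeBorder(cv2.resize(s["img"][90:210,340:420],(240,360)),0,60,0,0,cv2.BORDER_CONSTANT)])[...,::-1])
E
```

```text
(no output)
```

View pics/v15.png

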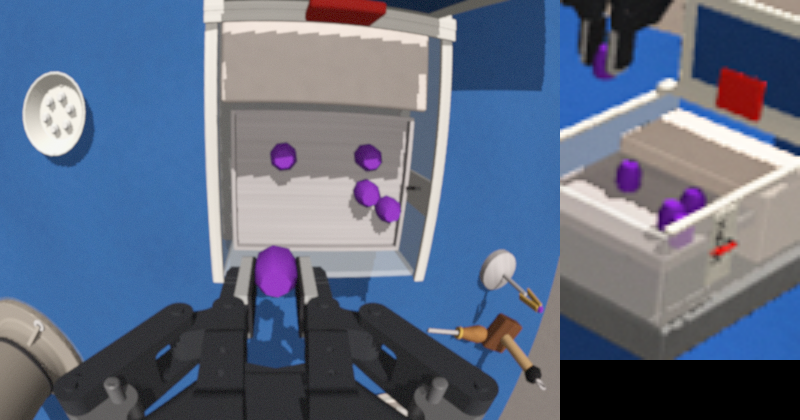

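move_arm(commands=".1 0 .4 3.5 0 0 0;.1 0 0 3.5 0 0 0;.1 0 0 2.5 0 0 0;.1 0 0 1.1 0 0 0;.1 0 0 .6 0 0 0;.1 0 0 0 0 0 0;.45 0 0 0 0 0 0;.45 0 0 0 0 0 0;.45 0 0 0 0 0 0;.45 0 0 0 0 0 0;.45 0 0 0 0 0 0")

```text
t: 41.13
eef_pos: [0.5038, 0.2498, 0.0923]
tool_rot: [-0.0, 0.757, 0.653, 0.001]
contact_force: [-0.4, 1.4, -0.1]
gripper_width: 0.448
```

move_arm(commands=".45 0 0 -2 0 0 0;.45 0 0 -4 0 0 0;.45 0 0 -4 0 0 0;.45 0 0 -4 0 0 0;.45 -4 0 -2 0 0 0;.45 -4 0 -2 0 0 0;.45 -4 0 0 0 0 0;.45 -4 0 0 0 0 0;.45 0 0 0 0 0 0;.45 0 0 0 0 0 0")

```text
t: 41.97
eef_pos: [0.4805, 0.0943, 0.2695]
tool_rot: [-0.0, 0.759, 0.651, 0.001]
contact_force: [0.2, 1.2, 0.2]
gripper_width: 0.451
```

```bash
python3 - <<'E'
from h import *
look(.087)
s=bot.read_camera("scene");t=bot.read_camera("top");print(blobs(s["img"],0,4,180,80)); print(blobs(t["img"],125,155,60,40,12))
a=cv2.resize(s["img"][90:210,330:440],(440,480),interpolation=cv2.INTER_CUBIC); b=cv2.resize(t["img"][140:270,50:180],(360,360))
cv2.imwrite("pics/v16.png",np.hstack([a,cv2.copyMakeBorder(b,0,120,0,0,cv2.BORDER_CONSTANT)])[...,::-1])
E
```

```text
([343.1, 1.6], 62) [0.5763 0.2704 0.087 ] local [18.61  6.85 18.26]
([345.5, 20.8], 361) [0.5752 0.2494 0.087 ] local [16.51  7.06 18.25]
([275.2, 25.7], 350) [0.505  0.2519 0.087 ] local [15.71  0.08 18.25]
([366.0, 36.1], 350) [0.5939 0.2318 0.087 ] local [15.05  9.16 18.25]
[([399.6, 121.3], 179, [392, 113, 16, 17]), ([393.8, 173.8], 12, [392, 172, 6, 5])]
[([223.5, 90.7], 14, [222, 89, 4, 4]), ([368.8, 215.0], 60, [365, 211, 9, 9])]
```

View pics/v16.png

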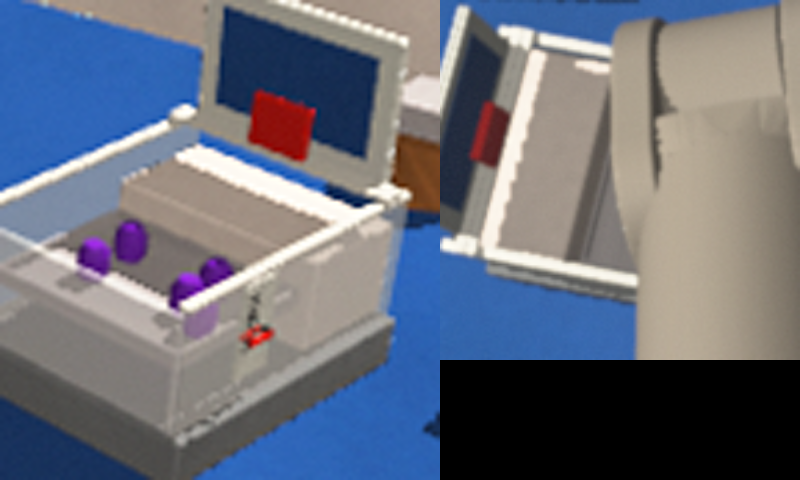

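move_arm(commands=".45 -4 0 0 0 0 0;.45 -4 0 0 0 0 0;.45 -4 0 0 0 0 0;.45 -4 0 0 0 0 0;.45 -4 0 0 0 0 0;.45 0 0 0 0 0 0;.45 0 0 0 0 0 0")

```text
t: 42.7
eef_pos: [0.4513, -0.1021, 0.269]
tool_rot: [0.0, 0.759, 0.652, -0.0]
contact_force: [-0.8, 0.6, 0.1]
gripper_width: 0.452
```

```bash
python3 - <<'E'
from h import *
t=bot.read_camera("top"); print([(b[:2],atz(t,b[0],.087).round(3)) for b in blobs(t["img"],125,155,60,40,12)])
s=bot.read_camera("scene");print(blobs(s["img"],0,4,180,80))
c=dict(np.load("pics/w12.npz")); w=lambda u,v,z=.03:watz(c,(u,v),z)[:2]
ang=lambda d:np.rad2deg(np.arctan2(d[1],d[0]))%360
A=[ang(w(178,195)-w(255,263)),ang(w(377,195)-w(298,263))]; print("bay",A,np.mean(A),"hood",ang(w(425,275,.057)-w(130,270,.057))+90,"mark",ang(np.array([.4528,-.2237])-[.606,-.2765]))
E
```

```text
[(([223.5, 90.7], 14), array([0.807, 0.082, 0.087])), (([149.9, 181.2], 78), array([0.593, 0.232, 0.087])), (([127.7, 187.4], 80), array([0.578, 0.279, 0.087])), (([141.0, 189.2], 80), array([0.575, 0.25 , 0.087])), (([368.8, 215.0], 61), array([ 0.533, -0.246,  0.087])), (([120.8, 218.3], 82), array([0.51 , 0.288, 0.087])), (([137.6, 221.2], 79), array([0.504, 0.252, 0.087]))]
[([399.6, 121.3], 178, [392, 114, 16, 16]), ([393.8, 173.8], 12, [392, 172, 6, 5])]
bay [np.float64(207.6469677935465), np.float64(116.09866474406822)] 161.87281626880736 hood 161.06542682015368 mark 160.98361513874391
```

```bash
python3 -c "
from station import bot
print(bot.hand_in())"
```

```text
the job is handed in; nothing more can be done
None
```

The five-stone lot is on the pan and the job is handed in, at about 43 s on the robot clock.

- **Cover:** I pushed it by the red tab until it hit its stop. From the tab's measured positions it travelled about 0.187 m of the 0.188 m. Later camera readings showed the tab had not moved since.
- **Carousel:** I turned it by the black knob about 84°. Measured from the bay walls, the amethyst bay sits within about 1° of the front mark (161.9° against 161.0°), which is close to how well I can measure it. That was measured before the stones were picked and not repeated afterwards.
- **Stones:** The pan holds all three loose amethysts plus the outer and middle ones from the bay. The last top view shows five on the pan, one left in its bay and none loose on the bench.
- **Pointer:** It sits on the red mark in the scene camera.

One stone on the pan had moved 2–3 cm between looks and now touches its neighbour. The pictures show it upright and still on the pan. I don't know whether that was the announced knock or something the arm did.

No other check failed or disagreed, and no grip slip showed. I did not re-check the other stones or the bench tools before handing in. The arm did not work near the tools or pick up any other stone, though those in the carousel turned with the wheel.

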